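# Clamp the glued hand mirror

### The job

The cracked handle of the hand mirror has just been glued. Lay the mirror face up on the gluing board and slide its handle between the cheeks, under the clamp's pad, fully home against the stop; then wind the crank clockwise until the pad meets the handle and snug it by feel to a squeeze of about 50 newtons, never near 95, and let go. Leave the other things where they are.

Things in the scene. Friction and masses are not known exactly. Their poses are not given: they have to be found in the camera images.
- clamp: plywood gluing board, 250 x 110 x 18 mm, fixed to the counter, carrying a grey steel C-shaped screw clamp. Origin on the counter straight below the screw axis; z up; +x along the board from the screw to the open loading end. Board: x -50 to +200, y -55 to +55, top z = 18 mm. The C's spine: x -17 to +17, y +33 to +55 mm, up to z = 102 mm.
- clamp_stop (a point): point on the board's top in the middle of the stop block's face, where the handle's butt must end (clamp x = -30 mm, y = 0, z = 18 mm); the block is 42 mm wide, 14 mm high
- channel_mouth (a point): middle of the channel's mouth, on the board's top (clamp x = 51 mm). Two steel cheeks 12 mm high form a channel along clamp x, 26 mm wide from the stop to x = 30 mm, then flared to about 42 mm at this mouth
- bridge_top (a point): on the screw axis, on top of the C's bridge, which crosses over the channel (clamp x -17 to +17, y -20 to +55, z 80 to 102 mm). The screw keeps its place when let go. Turning it free takes a push of about 5.3 N at the knob along its circle while it moves (0.24 N m friction); squeezing adds 0.71 N for every 10 N of squeeze: about 8.8 N in all at 50 N. Over 95 N the glue joint breaks.
- mirror: loose hand mirror lying face up, flat underside, 18 mm thick, about 0.17 kg: straight wooden handle 22 mm wide, round wooden frame 100 mm across, silvery face. Origin on the underside, on the handle's centre line, 110 mm from the butt (near the centre of mass, good to grip); +x from butt to frame (frame centre x = +85 mm), z up out of the face. Bare handle: x -110 to +37 mm.
- mirror_butt (a point): middle of the handle's butt end, on the underside (mirror x = -110 mm, z = 0)
- spindle: the clamp's screw with crank and pad. Origin on the screw axis at mid-height of the 10 mm thick crank arm; z up, does not turn; sinks 20 mm per turn clockwise seen from above. Below hangs a sprung pad 28 mm across, its underside 84 to 92 mm under the origin (varies, unmeasured), at first 8 to 21 mm above a loaded handle. Once it touches, squeeze grows 28 N per mm of screw travel (89 N per rad).
- crank_knob (a point): centre of the crank's wooden knob: upright cylinder 22 mm across, 42 mm high, spinning freely on its pin, 45 mm from the screw axis, centre 27 mm above the spindle's origin, foot 1 mm above the arm. At first it points away from the loading end, within 46 degrees. It goes round and down with the crank. Pushes read while it stands still can be a third lower.
- tray: bystander, leave alone: concrete-grey ceramic tray, 100 x 200 x 18 mm; origin at the centre of its underside
- toothbrush: bystander, leave alone: mint plastic toothbrush, 165 mm long, lying in the tray; origin at the centre of its underside
- tube: bystander, leave alone: capped aluminium cream tube lying flat, 120 x 42 x 16 mm; origin at the centre of its underside
- tumbler: bystander, leave alone: glass tumbler, 70 mm across, 95 mm high; origin at the centre of its underside
- nail_brush: bystander, leave alone: wooden nail brush lying bristles down, 36 x 85 x 30 mm; origin at the centre of its underside
- spring_clamp: bystander, leave alone: small black spring clamp lying flat, 85 mm long, 16 mm high; origin at the centre of its underside
- jar: bystander, leave alone: white ceramic cream jar, 60 mm across, 45 mm high; origin at the centre of its underside
Not all that is in view belongs to the job. Leave any pink look-alike of the mirror alone.

How it is judged (in metres and radians):
On the way, in this order (a step that is already met when the one before it is completed fails the run):
1. the mirror lies flat in the channel with its butt home at the stop, the pad not yet on it (horizontal distance between mirror_butt and clamp_stop below 0.005 m and z of mirror_butt in the frame of clamp_stop below 0.003 m and angle between the x axis of mirror and the x axis of clamp, either way round below 0.08 rad and angle between mirror's own z axis and vertical below 0.06 rad and contact force between spindle and mirror below 1 N), for 0.2 s.
2. the pad has met the handle (contact force between spindle and mirror above 8 N), for 0.1 s.
At the end, for the whole second after the job is handed in: The mirror lies face up and flat on the board at rest, its butt within 5 mm of the stop's middle and 3 mm of the board's surface, its handle within 0.08 rad of the channel, and the pad squeezes it with 35 to 65 N (horizontal distance between mirror_butt and clamp_stop below 0.005 m and z of mirror_butt in the frame of clamp_stop below 0.003 m and angle between the x axis of mirror and the x axis of clamp, either way round below 0.08 rad and angle between mirror's own z axis and vertical below 0.06 rad and contact force between spindle and mirror between 35 and 65 N and linear speed of mirror below 0.01 m/s); the robot touches nothing.
It fails at once if the pad squeezes the handle with more than 95 N (contact force between spindle and mirror above 95 N).
It fails at once if a bystander is moved by more than 20 mm, or the tumbler is tipped (distance of any of tray, toothbrush, tube, tumbler, nail_brush, spring_clamp, jar from where it was at the start of the episode above 0.02 m or angle between tumbler's own z axis and vertical above 0.3 rad).
It also fails if it takes over 72 s, if anything falls off the work surface, if the arm or the gripper's body presses on something with over 40 N, if the wrist force passes 120 N, or if a joint passes its speed limit or range.

### The arm

A 6-joint arm with a two-finger parallel gripper is mounted at the origin on the work surface. World frame = base frame: x ahead of the robot, y to its left, z up, the work surface at z = 0. Lengths are in mm, angles in degrees, forces in N, time in s.
With the tool pointing down it reaches from about 375 to 925 mm from the base axis. Payload 5.7 kg.
Tool frame: the origin (TCP) lies midway between the tips of the shut fingers; the grasp point (between the pads) lies arm.tcp_to_grasp behind it (arm.tcp_to_grasp is the distance from the TCP to the grasp point, in mm); z points along the fingers, x is the direction in which the jaws open and shut, and the axes are right-handed (so a half turn about z gives the same grasp; the last joint's range is limited). The gripper opens to 88 mm and grips with 3 to 60 N. Pads are 20 mm wide; open, the fingers measure 115 mm over their backs; the gripper's body (75 mm by 178 mm) begins 61 mm behind the grasp point.
Start: joints at [-76.381, 20.558, 86.54, -0, 72.909, -6.595], TCP at [207.299, -563.018, 222.623] pointing down, gripper open.
Joint ranges: [-170.27, 170.27], [-57.76, 135], [12.27, 136.19], [-55.21, 235.2], [11.17, 155.16], [-170.74, 170.74]. Speed limits (degrees/s): [136.94, 136.94, 180, 180, 180, 180].

### API

Orientations are given as a 3x3 rotation matrix whose columns are the frame's x, y, z axes.
In Python, from workcell import monitor, capture, calibration, order, regions_of, place_of, arm gives the robot as it stands.
- The arm moves only by the tool apply_moves, never from a script. Its argument "rows" is one flat list of numbers, 7 for each row, row after row: the shift along the tool's x, y, z in m, then the turn, a rotation vector about the tool's x, y, z in rad, then the opening, from -1 (shut) to 1 (fully open). In form: [x, y, z, wx, wy, wz, jaw, x, y, z, wx, wy, wz, jaw, ...]. A call has 1 to 12 rows; each row shifts and turns the pose as measured when the row begins, along the tool's axes as they then stand; what a row does not reach is not made up. A row lasts 1/10 s, in which the tool goes at most 50 mm and 8.59 degrees, less where a joint would pass 70% of its speed; a pose out of reach is approached as far as the arm can. A call is refused whole if a number of a shift passes 0.05 or a number of a turn 0.15, either way. A call with a gripper value outside its range is refused whole. The fingers move at their own pace and stop on an object; "squeeze" is the grip in N (left out, the last holds). Time passes only in rows, so rows that do not move let the fingers close. It gives the time, the measured TCP pose, the force and the opening at its end, in the units of the state.
- monitor.get_state(): the state, without advancing time (a new reading comes with each control period).
- capture(name): name is "scene" or "side" or "wrist"; returns (picture, depth): 400x640x3 uint8, blue, green, red; 400x640 float32, mm along the optical axis (not along the pixel's ray), 0 where there is no reading.
- calibration(name): a dict with "camera_matrix" (3x3 intrinsics, pixels), "camera_from_world" (4x4, takes a point from world to camera coordinates); the wrist camera has in their place "tool_from_camera" (4x4, takes a point from camera to tool coordinates, whose origin is the TCP and whose axes are the tool frame's). Camera axes: x right, y up, looking along -z (the intrinsics and any distortion apply to the point x, -y, -z); pixel columns grow to the right and rows downward; lengths in mm; the calibration is good to about 2 mm. A picture is of the moment at which its call begins: read the wrist's pose just before it. calibration takes no time and is no camera call.
- order.finish_job(): hands the job in, once; it reports no verdict.
Trained networks look in the newest picture that a camera, given by its name, has taken for a name from the list of things; names that differ only in an ending like _2 or _b are one class to them, and where a whole thing is asked for, a point or a joint stands for the part that bears it (a point fixed in the world has none). Each returns a list of dicts, best first, with "score" (0 to 1); they miss things now and then, are a little off and sometimes report something else, mostly with a low value. They report only what shows in the picture. A call takes as long as a camera call. They do not tell look-alikes from the thing itself.
- regions_of(name, camera): "pixels" (400x640 bool, what is visible of it) and "extent" ([centre column, centre row, width, height] in pixels, round what is visible of it).
- place_of(name, camera): "uv" ([column, row] in pixels: a listed point, or the origin of a listed thing).
The state is a dict: "clock": time; "qpos": joint angles; "joint_velocities": joint speeds; "joint_efforts": joint torques, N m; "tool_pos": TCP position; "tcp_rot": TCP orientation; "ft_force": force on the tool from outside, world axes, zero at the start; "moment": the same for the moment, N m; "grip_width": finger opening in mm.
Only numpy, scipy, OpenCV 4.12 (cv2) and the standard library are available. Lean on these libraries where they do the work, as an engineer would, in place of code of your own. Each camera call takes 0.05 s, during which the arm holds its last target.

## Working session

There is one attempt and no reset: what is moved stays moved. The work goes in short steps, Python scripts to look and compute and a tool call to move; the robot and the scene stay as the last step left them, time stands still between calls to the robot, and variables do not carry over. Pictures are saved under pics/ and viewed, and the job is handed in when it is done.

Besides the shell and the picture viewer there is one more tool, called after "Request:" by a JSON object that holds its "fn" and its "kwargs", one argument or row to a line. apply_moves: Moves the arm, as the interface text tells. Its arguments: {"type":"object","properties":{"rows":{"type":"array"},"squeeze":{"type":"number"}},"required":["rows"]}

```bash
ls; mkdir -p pics; python3 - <<'E'
from workcell import monitor, capture, calibration, order, regions_of, place_of, arm
import cv2
s=monitor.get_state(); print(s); print(arm.tcp_to_grasp)
for c in ["scene","side","wrist"]:
    im,d=capture(c); cv2.imwrite(f"pics/{c}0.png",im)
    k=calibration(c); print(c,k)
    for n in ["clamp","clamp_stop","channel_mouth","bridge_top","mirror","mirror_butt","spindle","crank_knob"]:
        print(n,[( [round(float(v)) for v in r["uv"]],round(r["score"],2)) for r in place_of(n,c)][:4])
E
```

```text
pics
{'clock': 0.0, 'qpos': array([-7.63817282e+01,  2.05974867e+01,  8.65998351e+01,  1.49998493e-04,
        7.29084170e+01, -6.59512258e+00]), 'joint_velocities': array([ 0.06856093,  0.01273788, -0.02030272,  0.0081103 ,  0.09620386,
       -0.07309486]), 'joint_efforts': array([ 1.29239594e-03, -5.15372837e+01, -2.70728016e+01,  6.76772534e-02,
        3.49546073e-02, -1.52057164e-04]), 'tool_pos': array([ 207.13385913, -562.363031  ,  221.80863142]), 'tcp_rot': array([[ 3.45516467e-01, -9.38412587e-01, -4.32092079e-04],
       [-9.38410897e-01, -3.45516671e-01,  1.79419355e-03],
       [-1.83298883e-03, -2.14443504e-04, -9.99998297e-01]]), 'ft_force': array([0.38469522, 0.34097115, 0.73217954]), 'moment': array([ 0.02970852,  0.01980966, -0.02825621]), 'grip_width': 87.7240608234439}
18.700000000000003
scene {'camera_matrix': array([[444.31489374,   0.        , 319.44942221],
       [  0.        , 444.31489374, 197.5911375 ],
       [  0.        ,   0.        ,   1.        ]]), 'camera_from_world': array([[ 3.07413355e-01,  9.51400243e-01, -1.82922435e-02,
        -2.40161540e+
[... 1422 characters left out ...]
6), ([259, 284], 0.22)]
crank_knob [([340, 290], 0.59)]
wrist {'camera_matrix': array([[319.79081102,   0.        , 315.18544591],
       [  0.        , 319.79081102, 198.67232332],
       [  0.        ,   0.        ,   1.        ]]), 'tool_from_camera': array([[ 9.99998863e-01, -7.24128650e-04, -1.32306379e-03,
        -2.14550410e-01],
       [-1.06330071e-03, -9.60605454e-01, -2.77913712e-01,
        -7.59424908e+01],
       [-1.06969701e-03,  2.77914803e-01, -9.60605131e-01,
        -1.61559269e+02],
       [ 0.00000000e+00,  0.00000000e+00,  0.00000000e+00,
         1.00000000e+00]])}
clamp []
clamp_stop []
channel_mouth []
bridge_top []
mirror []
mirror_butt []
spindle []
crank_knob []
```

View pics/scene0.png

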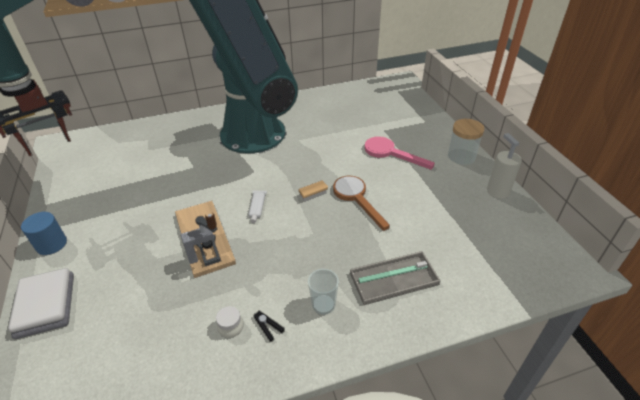

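View pics/side0.png

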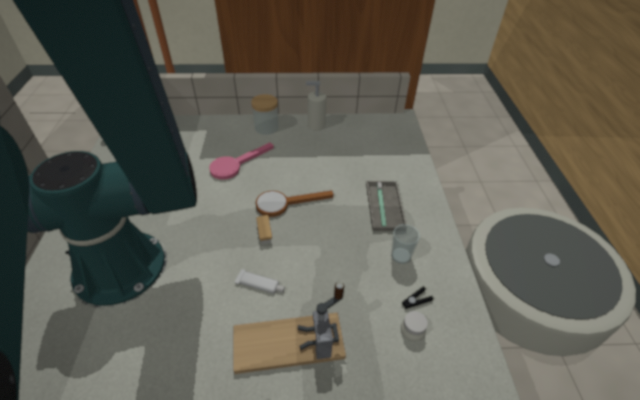

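View pics/wrist0.png

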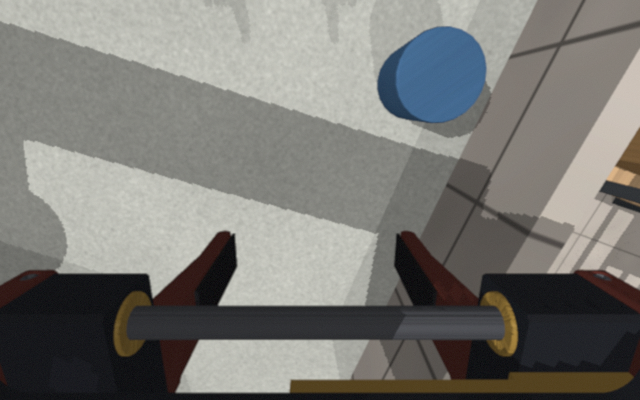

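The brown wooden mirror is at scene (350,187)–(388,228) and side (270,202)–(333,195). The pink look-alike is at scene (380,147) and must be left alone. The clamp's open end (side 235,345) faces the robot and its knob is at side (340,290). Next I'll measure world positions.

```bash
cat > h.py <<'E'
from workcell import monitor, capture, calibration, order, regions_of, place_of, arm
import numpy as np, cv2
def world_from_cam(c,s=None):
    k=calibration(c)
    if c=="wrist":
        s=s or monitor.get_state()
        T=np.eye(4);T[:3,:3]=s["tcp_rot"];T[:3,3]=s["tool_pos"]
        return k["camera_matrix"],T@k["tool_from_camera"]
    return k["camera_matrix"],np.linalg.inv(k["camera_from_world"])
def cloud(c,d,s=None):
    K,W=world_from_cam(c,s)
    v,u=np.mgrid[:d.shape[0],:d.shape[1]]
    x=(u-K[0,2])/K[0,0]*d; y=(v-K[1,2])/K[1,1]*d
    P=np.stack([x,-y,-d,np.ones_like(d)],-1)@W.T
    return P[...,:3]
def ray(c,uv,z,s=None):
    K,W=world_from_cam(c,s)
    r=W[:3,:3]@np.array([(uv[0]-K[0,2])/K[0,0],-(uv[1]-K[1,2])/K[1,1],-1])
    o=W[:3,3]; return o+r*(z-o[2])/r[2]
def proj(c,P,s=None):
    K,W=world_from_cam(c,s)
    p=np.linalg.inv(W)@np.append(P,1); return [K[0,2]+K[0,0]*p[0]/-p[2],K[1,2]+K[1,1]*(-p[1])/-p[2]]
E
python3 - <<'E'
from h import *
np.set_printoptions(precision=1,suppress=True)
for c in ["scene","side"]:
    im,d=capture(c); P=cloud(c,d)
    cv2.imwrite(f"pics/{c}_clamp.png",cv2.resize(im[170:300,150:270] if c=="scene" else im[260:390,210:370],None,fx=5,fy=4.5,interpolation=cv2.INTER_CUBIC))
    for n in ["mirror","clamp","spindle","crank_knob","tube","nail_brush","tumbler","jar","tray","spring_clamp"]:
        for r in regions_of(n,c)[:2]:
            m=r["pixels"]&(d>0); q=P[m]
            print(c,n,round(r["score"],2),r["extent"],np.median(q,0),np.percentile(q,2,0),np.percentile(q,98,0))
    for n,z in [("mirror",0),("mirror_butt",0),("clamp",0),("clamp_stop",18),("channel_mouth",18),("bridge_top",102)]:
        for r in place_of(n,c)[:2]: print(c,n,round(r["score"],2),ray(c,r["uv"],z))
E
```

```text
scene mirror 0.7 [399.4, 151.3, 72.5, 37.2] [273.3 414.   18.8] [192.5 341.9   1.1] [386.  506.8  23.6]
scene mirror 0.67 [362.6, 202.3, 60.5, 56.8] [430.  229.1  19.3] [359.  172.5   5.1] [587.2 262.   23.4]
scene clamp 0.72 [204.1, 240.1, 59.2, 79.5] [ 534.5 -225.1   20.5] [ 334.5 -286.1    2.1] [ 581.1 -169.5  175.5]
scene spindle 0.85 [206.1, 229.9, 22.9, 37.9] [ 542.3 -210.6  145.6] [ 520.  -229.9   51.2] [ 577.5 -185.6  187.3]
scene spindle 0.42 [312.1, 190.2, 23.5, 20.0] [391.3 107.3  29.6] [364.5  69.    5. ] [404.9 145.   34.5]
scene crank_knob 0.49 [212.3, 222.9, 16.6, 19.0] [ 571.6 -195.8  156.6] [ 400.1 -216.    17.3] [ 577.7 -184.   187.7]
scene tube 0.85 [253.2, 209.4, 15.3, 30.4] [385.3 -65.8  15.9] [322.2 -92.5   0.5] [439.7 -30.9  20.1]
scene nail_brush 0.65 [205.9, 240.8, 56.2, 78.3] [ 534.9 -225.6   20.6] [ 338.6 -285.8    5.8] [ 580.7 -171.3  176. ]
scene nail_brush 0.64 [314.4, 191.9, 26.9, 19.6] [390.8 107.8  29.1] [364.2  69.    2.6] [404.4 147.5  34.4]
scene tumbler 0.55 [324.6, 292.8, 27.2, 48.5] [770.3  15.3  65.4] [731.9 -15.6   7.3] [796.   45.8  97.1]
sce
[... 1862 characters left out ...]
tray 0.6 [384.8, 206.6, 39.7, 50.1] [748.8 202.8   3.4] [693.3 105.4  -1.3] [791.2 302.   17.3]
side spring_clamp 0.73 [417.1, 297.9, 25.8, 23.4] [ 772.9 -131.3   10.8] [ 736.2 -149.    -3.5] [809.8 -94.6  15.8]
side spring_clamp 0.16 [288.6, 329.1, 111.9, 91.1] [ 458.3 -239.6   16.8] [ 333.9 -290.4    5.1] [ 571.9 -176.7  149.5]
side mirror 0.8 [291.6 446.3   0. ]
side mirror 0.73 [479. 245.   0.]
side mirror_butt 0.88 [395.2 500.1   0. ]
side mirror_butt 0.84 [588.7 251.3   0. ]
side clamp 0.68 [ 513.4 -219.8    0. ]
side clamp_stop 0.74 [476.5 222.3  18. ]
side clamp_stop 0.59 [ 558.5 -212.9   18. ]
side channel_mouth 0.74 [ 471.7 -225.8   18. ]
side bridge_top 0.86 [ 524.6 -225.   102. ]
```

```bash
python3 - <<'E'
from h import *
im=cv2.imread("pics/scene0.png"); a=cv2.resize(im[130:250,310:450],None,fx=5,fy=4.8,interpolation=cv2.INTER_CUBIC); cv2.imwrite("pics/mir.png",a)
E
```

```text
(no output)
```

View pics/mir.png

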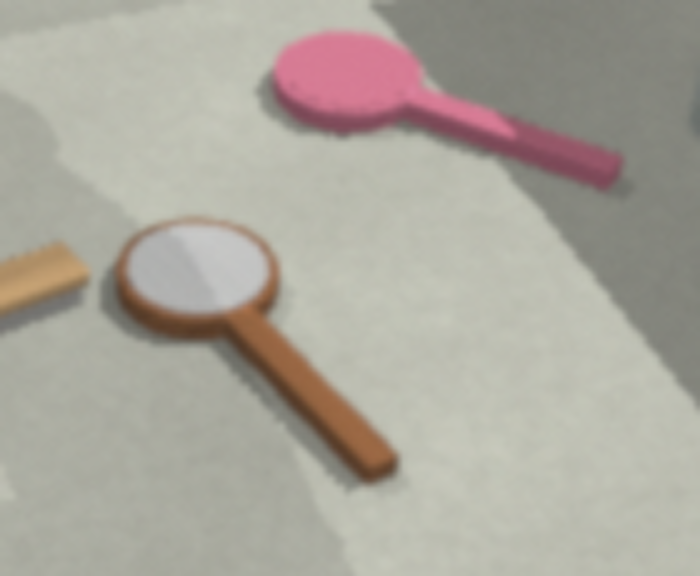

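View pics/side_clamp.png

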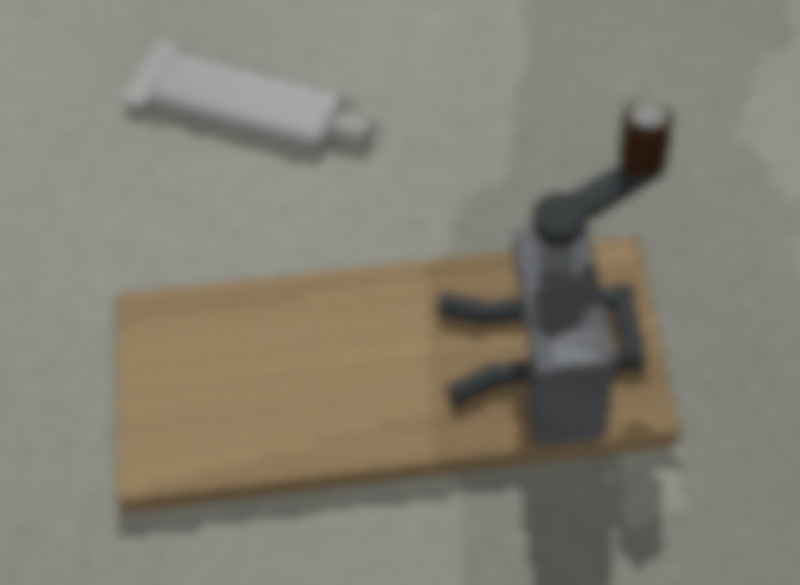

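View pics/scene_clamp.png

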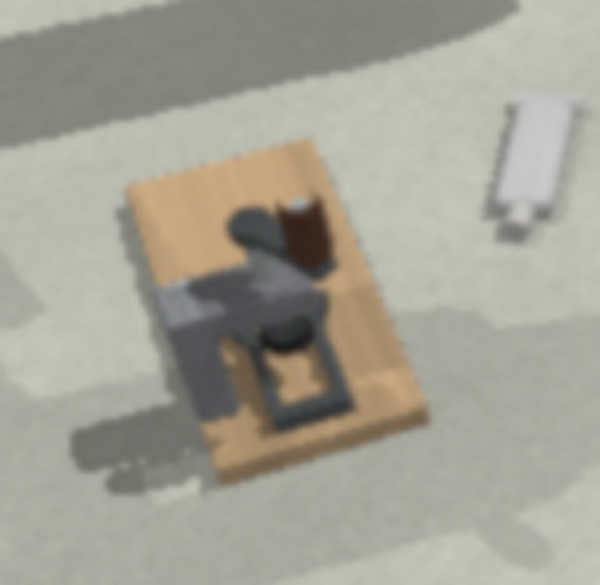

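The brown mirror is confirmed: wooden frame, silvery face, butt at about (593,252). The pink one is excluded. The clamp's screw axis is at about (527,-222), with its +x at about 191° in world. The mirror points almost the same way, so yaw 100° suits both. I'll look at the clamp with the wrist camera first.

```bash
cat > plan.py <<'E'
import sys
from h import *
# usage: plan.py x y z yaw jaw [maxstep_mm] [maxrot_rad]
def plan(tgt,yaw,jaw,ms=48,mr=0.149,s=None):
    s=s or monitor.get_state(); p=s["tool_pos"].copy(); R=s["tcp_rot"]
    y0=np.arctan2(R[1,0],R[0,0]); dy=np.radians(yaw)-y0; dy=(dy+np.pi)%(2*np.pi)-np.pi
    d=np.array(tgt)-p; n=max(int(np.ceil(np.abs(d).max()/ms)),int(np.ceil(np.linalg.norm(d)/49.5)),int(np.ceil(abs(dy)/mr)),1)
    out=[]
    for i in range(n):
        a=y0+dy*i/n; X=np.array([np.cos(a),np.sin(a),0]); Y=np.array([np.sin(a),-np.cos(a),0])
        w=d/n/1000
        out.append([round(float(v),4) for v in (w@X,w@Y,-w[2])]+[0,0,round(-dy/n,4),jaw])
    # tilt correction info
    return out
if __name__=="__main__":
    a=list(map(float,sys.argv[1:])); r=plan(a[:3],a[3],a[4],*(a[5:]))
    print(len(r)); 
    for k in r: print(k)
    s=monitor.get_state();print(s["clock"],s["tool_pos"].round(1),s["tcp_rot"][:,2].round(4))
E
python3 plan.py 470 -235 290 100 1
```

```text
20
[-0.0109, -0.018, -0.0034, 0, 0, np.float64(-0.1482), 1.0]
[-0.0081, -0.0194, -0.0034, 0, 0, np.float64(-0.1482), 1.0]
[-0.0051, -0.0204, -0.0034, 0, 0, np.float64(-0.1482), 1.0]
[-0.0021, -0.0209, -0.0034, 0, 0, np.float64(-0.1482), 1.0]
[0.001, -0.021, -0.0034, 0, 0, np.float64(-0.1482), 1.0]
[0.0041, -0.0206, -0.0034, 0, 0, np.float64(-0.1482), 1.0]
[0.0071, -0.0198, -0.0034, 0, 0, np.float64(-0.1482), 1.0]
[0.01, -0.0185, -0.0034, 0, 0, np.float64(-0.1482), 1.0]
[0.0126, -0.0168, -0.0034, 0, 0, np.float64(-0.1482), 1.0]
[0.0149, -0.0148, -0.0034, 0, 0, np.float64(-0.1482), 1.0]
[0.017, -0.0124, -0.0034, 0, 0, np.float64(-0.1482), 1.0]
[0.0186, -0.0098, -0.0034, 0, 0, np.float64(-0.1482), 1.0]
[0.0198, -0.0069, -0.0034, 0, 0, np.float64(-0.1482), 1.0]
[0.0206, -0.0039, -0.0034, 0, 0, np.float64(-0.1482), 1.0]
[0.021, -0.0008, -0.0034, 0, 0, np.float64(-0.1482), 1.0]
[0.0209, 0.0023, -0.0034, 0, 0, np.float64(-0.1482), 1.0]
[0.0203, 0.0053, -0.0034, 0, 0, np.float64(-0.1482), 1.0]
[0.0193, 0.0083, -0.0034, 0, 0, np.float64(-0.1482), 1.0]
[0.0179, 0.011, -0.0034, 0, 0, np.float64(-0.1482), 1.0]
[0.016, 0.0136, -0.0034, 0, 0, np.float64(-0.1482), 1.0]
3.05 [ 207.3 -563.   222.6] [-1.e-04  1.e-04 -1.e+00]
```

Request:
{"fn": "apply_moves", "kwargs": {
  "rows": [-0.011,-0.018,-0.0034,0,0,-0.148,1,-0.008,-0.0194,-0.0034,0,0,-0.148,1,-0.005,-0.0204,-0.0034,0,0,-0.148,1,-0.002,-0.021,-0.0034,0,0,-0.148,1,0.001,-0.021,-0.0034,0,0,-0.148,1,0.004,-0.0206,-0.0034,0,0,-0.148,1,0.007,-0.0198,-0.0034,0,0,-0.148,1,0.01,-0.0185,-0.0034,0,0,-0.148,1,0.0126,-0.0168,-0.0034,0,0,-0.148,1,0.015,-0.0148,-0.0034,0,0,-0.148,1,0.017,-0.0124,-0.0034,0,0,-0.148,1,0.0186,-0.0098,-0.0034,0,0,-0.148,1]
}}

```text
clock: 4.25
tool_pos: [366.1, -358.7, 264.6]
tcp_rot: [[0.834, 0.552, 0.0], [0.552, -0.834, -0.001], [-0.001, 0.001, -1.0]]
ft_force: [1.1, 1.0, -0.2]
grip_width: 87.6
```

```bash
sed -i 's/round(-dy\/n,4)/round(float(-dy\/n),3)/' plan.py; python3 plan.py 470 -235 290 100 1
```

```text
8
[0.0194, -0.0057, -0.0032, 0, 0, -0.145, 1.0]
[0.02, -0.0029, -0.0032, 0, 0, -0.145, 1.0]
[0.0202, 0.0, -0.0032, 0, 0, -0.145, 1.0]
[0.02, 0.003, -0.0032, 0, 0, -0.145, 1.0]
[0.0193, 0.0058, -0.0032, 0, 0, -0.145, 1.0]
[0.0183, 0.0086, -0.0032, 0, 0, -0.145, 1.0]
[0.0169, 0.0111, -0.0032, 0, 0, -0.145, 1.0]
[0.0151, 0.0134, -0.0032, 0, 0, -0.145, 1.0]
4.25 [ 366.1 -358.7  264.6] [ 3.0e-04 -1.4e-03 -1.0e+00]
```

Tracking is good.

Request:
{"fn": "apply_moves", "kwargs": {
  "rows": [0.0194,-0.0057,-0.0032,0,0,-0.145,1,0.02,-0.003,-0.0032,0,0,-0.145,1,0.02,0,-0.0032,0,0,-0.145,1,0.02,0.003,-0.0032,0,0,-0.145,1,0.019,0.006,-0.0032,0,0,-0.145,1,0.018,0.0086,-0.0032,0,0,-0.145,1,0.017,0.011,-0.0032,0,0,-0.145,1,0.015,0.0134,-0.0032,0,0,-0.145,1,0,0,0,0,0,0,1]
}}

```text
clock: 5.15
tool_pos: [472.8, -226.4, 292.5]
tcp_rot: [[-0.216, 0.976, 0.003], [0.976, 0.216, -0.002], [-0.003, 0.003, -1.0]]
ft_force: [-0.1, -0.6, 0.8]
grip_width: 87.8
```

```bash
python3 - <<'E'
from h import *
np.set_printoptions(precision=1,suppress=True)
c="wrist"; s=monitor.get_state(); im,d=capture(c); P=cloud(c,d,s); cv2.imwrite("pics/w1.png",im); np.save("w1.npy",P)
print(s["clock"],s["tool_pos"])
for n,z in [("clamp",0),("clamp_stop",18),("channel_mouth",18),("bridge_top",102),("crank_knob",165),("spindle",138)]:
    for r in place_of(n,c)[:2]: 
        u=[int(round(x)) for x in r["uv"]]
        print(n,round(r["score"],2),u,ray(c,r["uv"],z,s), P[u[1],u[0]])
E
```

```text
5.15 [ 472.8 -226.4  292.5]
clamp 0.67 [310, 196] [ 525.1 -223.6    0. ] [ 520.8 -224.4   15.6]
channel_mouth 0.6 [314, 163] [ 473.2 -228.9   18. ] [ 473.1 -229.1   16.5]
channel_mouth 0.17 [333, 337] [ 745.3 -137.3   18. ] [ 448.2 -227.1  390.3]
bridge_top 0.82 [308, 225] [ 531.5 -222.7  102. ] [ 517.5 -224.8  139.1]
bridge_top 0.28 [331, 338] [ 680.1 -159.3  102. ] [ 450.  -227.1  388.6]
crank_knob 0.89 [329, 281] [ 562.8 -192.1  165. ] [ 554.  -195.   179.7]
crank_knob 0.49 [311, 193] [ 476.2 -230.3  165. ] [ 515.7 -224.    17.2]
spindle 0.58 [310, 235] [ 528.1 -220.1  138. ] [ 525.7 -220.7  144.8]
```

View pics/w1.png

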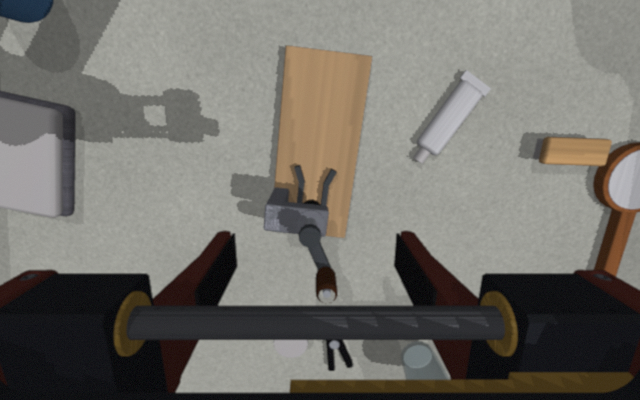

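The wrist view shows the board at (288–372, 46–238), cheeks at (297–335, 165–200), the hub at (310,235) and the knob at (327,285). I'll fit the board and measure the spindle.

```bash
python3 - <<'E'
from h import *
np.set_printoptions(precision=2,suppress=True)
im=cv2.imread("pics/w1.png"); P=np.load("w1.npy")
hsv=cv2.cvtColor(im,cv2.COLOR_BGR2HSV)
roi=np.zeros(im.shape[:2],bool); roi[30:250,260:390]=1
m=roi&(hsv[...,1]>70)&(hsv[...,0]<25)&(P[...,2]>8)&(P[...,2]<26)
print(m.sum(), np.median(P[m][:,2]))
pts=P[m][:,:2].astype(np.float32)
(cx,cy),(w,h),a=cv2.minAreaRect(pts); print(cx,cy,w,h,a)
# robust edges: use quantiles along principal dirs at different angles
c0=np.array([cx,cy])
best=None
for ang in np.arange(180,202,0.1):
    X=np.array([np.cos(np.radians(ang)),np.sin(np.radians(ang))]);Y=np.array([-X[1],X[0]])
    q=(pts-c0)@np.stack([X,Y],1)
    A=(np.quantile(q[:,0],.995)-np.quantile(q[:,0],.005))*(np.quantile(q[:,1],.99)-np.quantile(q[:,1],.01))
    if best is None or A<best[0]: best=(A,ang)
ang=best[1]; print("ang",ang)
# long-edge line fits by row
for side in (0,1):
    E=[]
    for v in range(60,160 if side==0 else 225):
        u=np.where(m[v])[0]
        if len(u): E.append(P[v,u[side-1] if side else u[0]][:2])
    E=np.array(E,np.float32); vx,vy,x0,y0=cv2.fitLine(E,cv2.DIST_HUBER,0,.01,.01).ravel(); print("edge",side,np.degrees(np.arctan2(vy,vx)),x0,y0)
top=[];
for u in range(295,368): 
    v=np.where(m[:,u])[0]; top.append(P[v[0],u][:2])
E=np.array(top,np.float32); vx,vy,x0,y0=cv2.fitLine(E,cv2.DIST_HUBER,0,.01,.01).ravel(); print("end",np.degrees(np.arctan2(vy,vx)),x0,y0)
# spindle: crank top & knob
for name,(u0,u1,v0,v1),z0,z1 in [("hub/arm",(300,345,222,275),125,165),("bridge",(260,330,195,240),92,112),("knobtop",(312,340,262,305),165,210)]:
    mm=np.zeros_like(roi);mm[v0:v1,u0:u1]=1; mm&=(P[...,2]>z0)&(P[...,2]<z1)
    q=P[mm]; print(name,len(q),np.median(q,0),np.percentile(q,3,0),np.percentile(q,97,0)); 
    print(np.histogram(q[:,2],bins=10))
cv2.imwrite("pics/w1c.png",cv2.resize(im[150:310,250:400],None,fx=4.5,fy=3.7,interpolation=cv2.INTER_CUBIC))
E
```

```text
12323 17.453930371449303
453.43084716796875 -229.02359008789062 248.096923828125 109.10693359375 6.021216869354248
ang 186.49999999999963
edge 0 6.0112314 412.6094 -287.22238
edge 1 7.080297 433.06894 -284.71365
end -84.08026 330.43692 -238.85062
hub/arm 864 [ 537.81 -212.2   145.01] [ 517.01 -229.54  138.25] [ 558.99 -191.99  160.91]
(array([ 27,  34, 167, 510,  10,  25,  26,  23,  28,  14]), array([135.34, 138.28, 141.23, 144.18, 147.12, 150.07, 153.02, 155.97,
       158.91, 161.86, 164.81]))
bridge 1567 [ 524.94 -243.08  101.51] [ 511.2  -273.13   95.17] [ 545.63 -203.11  103.74]
(array([ 21,  39,  30, 130, 864, 445,  18,   6,   7,   7]), array([ 92.05,  94.05,  96.04,  98.04, 100.03, 102.03, 104.02, 106.01,
       108.01, 110.  , 112.  ]))
knobtop 420 [ 557.8  -196.79  182.61] [ 554.07 -205.26  165.91] [ 568.52 -186.24  187.26]
(array([ 24,  30,  19,  28,  25,  31,  27,  66, 121,  49]), array([165.06, 167.42, 169.78, 172.13, 174.49, 176.85, 179.21, 181.57,
       183.93, 186.29, 188.64]))
```

View pics/w1c.png

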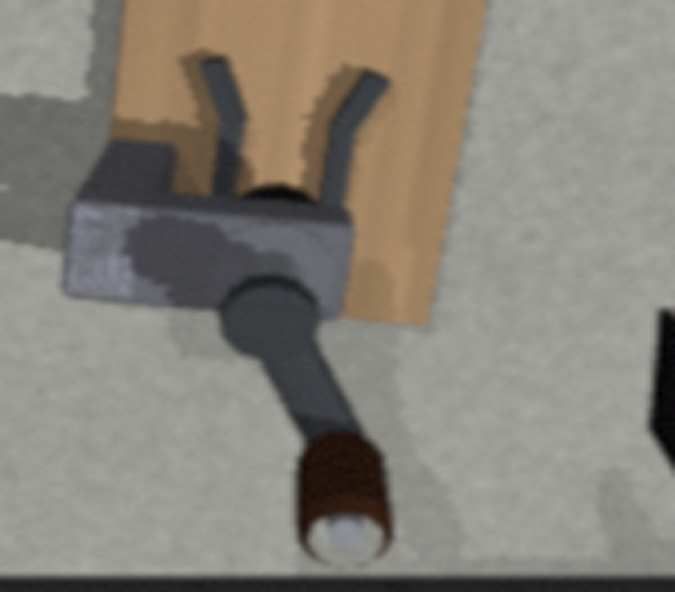

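```bash
python3 - <<'E'
from h import *
np.set_printoptions(precision=2,suppress=True)
im=cv2.imread("pics/w1.png"); P=np.load("w1.npy")
s=monitor.get_state()
g=im.max(2)
m=np.zeros(g.shape,bool); m[160:204,288:342]=1
m&=(P[...,2]>25)&(P[...,2]<38)&(g<95)
q=P[m]; print(len(q))
ang=np.radians(186.2);X=np.array([np.cos(ang),np.sin(ang)]);Y=np.array([-X[1],X[0]])
c=(q[:,:2]-[528,-221.2])@np.stack([X,Y],1)
for a in range(18,60,4):
    k=c[(c[:,0]>=a)&(c[:,0]<a+4)][:,1]
    if len(k): print(a,len(k),"neg",k[k<0].min() if (k<0).any() else 0,k[k<0].max() if (k<0).any() else 0,"pos",k[k>0].min() if (k>0).any() else 0,k[k>0].max() if (k>0).any() else 0)
# hub
m=np.zeros(g.shape,bool); m[215:260,295:325]=1; m&=(P[...,2]>141)&(P[...,2]<149)
q=P[m][:,:2].astype(np.float32); print("hub z",np.median(P[m][:,2])); 
print(ray("wrist",(310,235.5),145,s))
q2=q[q[:,0]<530]; print(cv2.minEnclosingCircle(q2))
m=np.zeros(g.shape,bool); m[280:306,310:345]=1; m&=(P[...,2]>184)&(P[...,2]<192)
print("knobtop",P[m].mean(0),np.median(P[m],0),cv2.minEnclosingCircle(P[m][:,:2].astype(np.float32)))
print(ray("wrist",(250+345/4.5,150+533/3.7),187,s))
E
```

```text
419
18 28 neg -20.24055724941907 -14.515644516559602 pos 13.243499950548044 20.259492637832693
22 33 neg -20.80381862812616 -13.888018731256512 pos 13.403809805980533 19.110434067718884
26 29 neg -20.588427742663786 -13.601252716818545 pos 13.794236478930396 19.49282635351023
30 35 neg -21.394597936588678 -13.35469686686471 pos 12.884566833938356 21.246668199862007
34 34 neg -23.417484057470674 -15.536050575994052 pos 14.52405799195814 23.010315250180835
38 39 neg -24.58990673974907 -17.60230937023226 pos 16.279553419831903 24.685357440952682
42 36 neg -26.71989399535017 -18.697468476710075 pos 18.05712196088273 26.53474404940865
46 36 neg -27.689257038995226 -20.71437553389304 pos 18.40396864190166 26.891054810413582
50 13 neg -26.01940893145938 -21.811104824278424 pos 20.202176153489646 25.840845942180827
hub z 145.01362857636116
[ 523.77 -223.04  145.  ]
((526.8485107421875, -220.449951171875), 11.644290924072266)
knobtop [ 561.61 -195.88  185.63] [ 561.26 -196.05  185.51] ((564.2409057617188, -195.0507354736328), 10.386646270751953)
[ 561.6  -198.06  187.  ]
```

The board fit agrees with the cheeks: the channel is centred within 0.3 mm and the flare starts at x=30. So the screw is at (528.0,-221.2), the clamp yaw is 186.2°, the spindle origin z is about 140, and the knob is at about (563,-195.5). Next is the mirror.

```bash
python3 plan.py 465 232 200 98 1
```

```text
10
[0.0451, 0.0091, 0.0092, 0, 0, 0.007, 1.0]
[0.0452, 0.0088, 0.0092, 0, 0, 0.007, 1.0]
[0.0453, 0.0084, 0.0092, 0, 0, 0.007, 1.0]
[0.0453, 0.0081, 0.0092, 0, 0, 0.007, 1.0]
[0.0454, 0.0078, 0.0092, 0, 0, 0.007, 1.0]
[0.0454, 0.0075, 0.0092, 0, 0, 0.007, 1.0]
[0.0455, 0.0071, 0.0092, 0, 0, 0.007, 1.0]
[0.0455, 0.0068, 0.0092, 0, 0, 0.007, 1.0]
[0.0456, 0.0065, 0.0092, 0, 0, 0.007, 1.0]
[0.0456, 0.0061, 0.0092, 0, 0, 0.007, 1.0]
5.5 [ 470.9 -228.4  291.9] [ 0.0013 -0.0025 -1.    ]
```

Request:
{"fn": "apply_moves", "kwargs": {
  "rows": [0.045,0.009,0.009,0,0,0.007,1,0.045,0.009,0.009,0,0,0.007,1,0.045,0.0085,0.009,0,0,0.007,1,0.045,0.008,0.009,0,0,0.007,1,0.045,0.008,0.009,0,0,0.007,1,0.045,0.0075,0.009,0,0,0.007,1,0.0455,0.007,0.009,0,0,0.007,1,0.0455,0.007,0.009,0,0,0.007,1,0.0455,0.0065,0.009,0,0,0.007,1,0.0455,0.006,0.009,0,0,0.007,1,0,0,0,0,0,0,1,0,0,0,0,0,0,1]
}}

```text
clock: 6.7
tool_pos: [473.5, 237.3, 196.1]
tcp_rot: [[-0.113, 0.994, 0.008], [0.994, 0.113, -0.007], [-0.008, 0.007, -1.0]]
ft_force: [-0.6, 0.2, -0.4]
grip_width: 88.1
```

```bash
python3 - <<'E'
from h import *
np.set_printoptions(precision=2,suppress=True)
c="wrist"; s=monitor.get_state(); im,d=capture(c); P=cloud(c,d,s); cv2.imwrite("pics/w2.png",im); np.save("w2.npy",P)
print(s["clock"],s["tool_pos"],s["tcp_rot"][:,2],monitor.get_state()["tool_pos"])
r=regions_of("mirror",c)
for k in r[:2]: 
    m=k["pixels"]&(d>0); q=P[m]; print(k["score"],k["extent"],np.median(q,0))
    m&=(P[...,2]>12)&(P[...,2]<24); q=P[m][:,:2]
    h=q[q[:,0]>480]; f=q[q[:,0]<450]
    vx,vy,x0,y0=cv2.fitLine(h.astype(np.float32),cv2.DIST_HUBER,0,.01,.01).ravel(); print("handle",np.degrees(np.arctan2(vy,vx)),x0,y0,"butt x",np.percentile(h[:,0],99.5))
    print("frame",cv2.minEnclosingCircle(q[q[:,0]<440].astype(np.float32)))
for n in ["mirror","mirror_butt"]:
    for k in place_of(n,c)[:2]: print(n,k["score"],k["uv"],ray(c,k["uv"],0,s))
E
```

```text
6.7 [473.47 237.31 196.07] [ 0.01 -0.01 -1.  ] [473.51 237.02 196.12]
0.85 [542.9, 66.9, 110.1, 131.0] [328.33 460.23  16.65]Traceback (most recent call last):
  File "<stdin>", line 10, in <module>
cv2.error: OpenCV(4.12.0) /io/opencv/modules/imgproc/src/linefit.cpp:50: error: (-215:Assertion failed) count > 0 in function 'fitLine2D_wods'
```

View pics/w2.png

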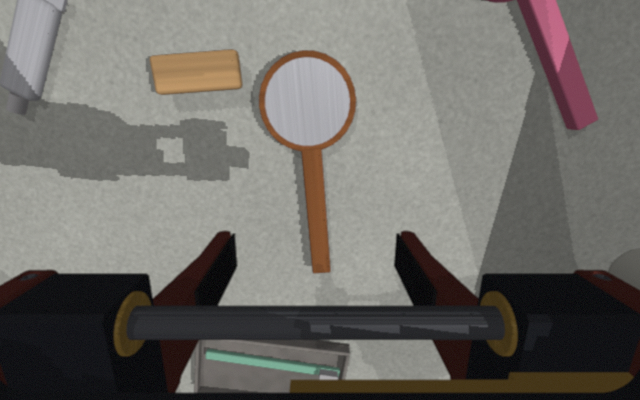

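The brown mirror (frame centre at (308,100), butt at (320,270)) lies between the jaws. I'll segment it by colour.

```bash
python3 - <<'E'
from h import *
np.set_printoptions(precision=2,suppress=True)
im=cv2.imread("pics/w2.png"); P=np.load("w2.npy"); hsv=cv2.cvtColor(im,cv2.COLOR_BGR2HSV)
roi=np.zeros(im.shape[:2],bool); roi[40:280,250:365]=1
m=roi&(hsv[...,1]>110)&(hsv[...,0]<20)&(P[...,2]>13)&(P[...,2]<24)
h=m.copy(); h[:165]=0
q=P[h]; print(np.median(q[:,2]),h.sum())
vx,vy,x0,y0=cv2.fitLine(q[:,:2].astype(np.float32),cv2.DIST_HUBER,0,.01,.01).ravel(); 
a=np.degrees(np.arctan2(vy,vx)); print("ang",a,x0,y0)
D=np.array([vx,vy]); t=(q[:,:2]-[x0,y0])@D; n=(q[:,:2]-[x0,y0])@[-vy,vx]
print("t",t.min(),np.percentile(t,99.8),t.max(),"width",np.percentile(n,[1,99]))
f=m.copy(); f[150:]=0; fc=P[f][:,:2].astype(np.float32)
c,r=cv2.minEnclosingCircle(fc); print("frame",c,r)
butt=np.array([x0,y0])+D*np.percentile(t,99.8); print("butt",butt,"dist",np.linalg.norm(butt-c), "origin",butt-110*D, "ang to frame",np.degrees(np.arctan2(*(butt-c)[::-1])))
E
python3 plan.py 488 236 60 97 1
```

```text
17.46592917500277 1931
ang 11.25858 519.2159 242.52335
t -61.52095327769787 68.0701558681785 68.34128147711783 width [-9.93 10.06]
frame (396.8283386230469, 218.291015625) 49.18461227416992
butt [585.98 255.81] dist 192.83357389832898 origin [478.09 234.34] ang to frame 11.220371297382128
3
[-0.0006, 0.0047, 0.0455, 0, 0, -0.004, 1.0]
[-0.0006, 0.0047, 0.0455, 0, 0, -0.004, 1.0]
[-0.0007, 0.0047, 0.0455, 0, 0, -0.004, 1.0]
6.8 [473.7 236.3 196.4] [ 0.0082 -0.0068 -0.9999]
```

```bash
python3 plan.py 479 234.6 45 101.2 1; python3 plan.py 479 234.6 45 101.2 1 | tail -1
```

```text
4
[-0.0006, 0.0013, 0.0378, 0, 0, -0.021, 1.0]
[-0.0006, 0.0013, 0.0378, 0, 0, -0.021, 1.0]
[-0.0006, 0.0012, 0.0378, 0, 0, -0.021, 1.0]
[-0.0006, 0.0012, 0.0378, 0, 0, -0.021, 1.0]
6.8 [473.7 236.3 196.4] [ 0.0082 -0.0068 -0.9999]
6.8 [473.7 236.3 196.4] [ 0.0082 -0.0068 -0.9999]
```

Request:
{"fn": "apply_moves", "kwargs": {
  "rows": [-0.0006,0.0013,0.038,0.007,0.008,-0.02,1,-0.0006,0.0013,0.038,0,0,-0.02,1,-0.0006,0.0013,0.038,0,0,-0.02,1,-0.0006,0.0013,0.038,0,0,-0.02,1,0,0,0,0,0,0,1,0,0,0,0,0,0,1]
}}

```text
clock: 7.4
tool_pos: [487.2, 225.4, 45.9]
tcp_rot: [[-0.178, 0.984, 0.011], [0.984, 0.178, 0.002], [-0.0, 0.011, -1.0]]
ft_force: [-0.3, 0.7, 0.6]
grip_width: 88.1
```

```bash
python3 plan.py 479 234.6 4 101.2 1; python3 -c "
from h import *
print(monitor.get_state()['tcp_rot'].round(4))"
```

```text
1
[0.0106, -0.0065, 0.0419, 0, 0, -0.016, 1.0]
7.4 [487.2 225.4  45.9] [ 0.0106  0.0019 -0.9999]
[[-0.1784  0.9839  0.0106]
 [ 0.984   0.1784  0.0019]
 [-0.      0.0108 -0.9999]]
```

Request:
{"fn": "apply_moves", "kwargs": {
  "rows": [0.0105,-0.0065,0.01,0.011,0,-0.015,1,0,0,0,0,0,0,1,0,0,0,0,0,0,1]
}}

```text
clock: 7.7
tool_pos: [481.6, 235.0, 39.8]
tcp_rot: [[-0.191, 0.982, 0.005], [0.982, 0.191, 0.002], [0.001, 0.006, -1.0]]
ft_force: [-0.5, -0.9, -0.4]
grip_width: 87.6
```

```bash
python3 plan.py 479 234.6 4 101.2 1; python3 -c "
from h import *
print(monitor.get_state()['tcp_rot'].round(4))"
```

```text
1
[0.0001, -0.0026, 0.0358, 0, 0, -0.003, 1.0]
7.7 [481.6 235.   39.8] [ 0.0053  0.0018 -1.    ]
[[-1.914e-01  9.815e-01  5.300e-03]
 [ 9.815e-01  1.914e-01  1.800e-03]
 [ 8.000e-04  5.600e-03 -1.000e+00]]
```

Request:
{"fn": "apply_moves", "kwargs": {
  "rows": [0,-0.002,0.018,0.005,0,-0.003,1,0,0,0.014,0,0,0,1,0,0,0,0,0,0,1,0,0,0,0,0,0,1]
}}

```text
clock: 8.1
tool_pos: [483.1, 236.9, 11.8]
tcp_rot: [[-0.196, 0.981, 0.009], [0.981, 0.196, 0.004], [0.002, 0.01, -1.0]]
ft_force: [0.9, 0.2, 0.1]
grip_width: 88.0
```

Request:
{"fn": "apply_moves", "kwargs": {
  "rows": [-0.001,-0.002,0.008,0.005,0,0,1,0,0,0,0,0,0,1]
}}

```text
clock: 8.3
tool_pos: [482.3, 236.1, 5.0]
tcp_rot: [[-0.197, 0.98, 0.006], [0.98, 0.197, 0.004], [0.002, 0.007, -1.0]]
ft_force: [0.3, 0.4, -0.1]
grip_width: 88.0
```

Request:
{"fn": "apply_moves", "kwargs": {
  "rows": [0,0,0,0,0,0,-1,0,0,0,0,0,0,-1,0,0,0,0,0,0,-1,0,0,0,0,0,0,-1,0,0,0,0,0,0,-1,0,0,0,0,0,0,-1],
  "squeeze": 25
}}

```text
clock: 8.9
tool_pos: [483.0, 236.2, 5.9]
tcp_rot: [[-0.196, 0.98, 0.008], [0.981, 0.196, 0.004], [0.002, 0.008, -1.0]]
ft_force: [-0.0, 0.2, 0.6]
grip_width: 43.3
```

Request:
{"fn": "apply_moves", "kwargs": {
  "rows": [0,0,0,0,0,0,-1,0,0,0,0,0,0,-1,0,0,0,0,0,0,-1,0,0,0,0,0,0,-1]
}}

```text
clock: 9.3
tool_pos: [483.0, 236.2, 5.9]
tcp_rot: [[-0.197, 0.98, 0.008], [0.98, 0.197, 0.004], [0.002, 0.008, -1.0]]
ft_force: [0.1, 0.0, 0.9]
grip_width: 21.9
```

Request:
{"fn": "apply_moves", "kwargs": {
  "rows": [0,0,-0.03,0,0,0,-1,0,0,-0.03,0,0,0,-1,0,0,-0.015,0,0,0,-1]
}}

```text
clock: 9.6
tool_pos: [479.7, 234.9, 79.8]
tcp_rot: [[-0.196, 0.981, 0.0], [0.981, 0.196, 0.001], [0.001, 0.001, -1.0]]
ft_force: [-0.4, -0.2, -2.3]
grip_width: 21.8
```

```bash
python3 plan.py 354 -240 80 96.2 -1
```

```text
10
[-0.0441, -0.0216, -0.0, 0, 0, 0.009, -1.0]
[-0.0443, -0.0213, -0.0, 0, 0, 0.009, -1.0]
[-0.0445, -0.0209, -0.0, 0, 0, 0.009, -1.0]
[-0.0447, -0.0205, -0.0, 0, 0, 0.009, -1.0]
[-0.0448, -0.0201, -0.0, 0, 0, 0.009, -1.0]
[-0.045, -0.0197, -0.0, 0, 0, 0.009, -1.0]
[-0.0452, -0.0193, -0.0, 0, 0, 0.009, -1.0]
[-0.0454, -0.0188, -0.0, 0, 0, 0.009, -1.0]
[-0.0455, -0.0184, -0.0, 0, 0, 0.009, -1.0]
[-0.0457, -0.018, -0.0, 0, 0, 0.009, -1.0]
9.6 [479.7 234.9  79.8] [ 4.0e-04  1.5e-03 -1.0e+00]
```

Request:
{"fn": "apply_moves", "kwargs": {
  "rows": [-0.044,-0.0216,0,0,0,0.009,-1,-0.044,-0.0213,0,0,0,0.009,-1,-0.0445,-0.021,0,0,0,0.009,-1,-0.0445,-0.0205,0,0,0,0.009,-1,-0.045,-0.02,0,0,0,0.009,-1,-0.045,-0.0197,0,0,0,0.009,-1,-0.045,-0.0193,0,0,0,0.009,-1,-0.0455,-0.019,0,0,0,0.009,-1,-0.0455,-0.018,0,0,0,0.009,-1,-0.03,-0.01,0,0,0,0.005,-1,0,0,0,0,0,0,-1,0,0,0,0,0,0,-1]
}}

```text
clock: 10.8
tool_pos: [364.1, -234.4, 80.6]
tcp_rot: [[-0.112, 0.994, 0.019], [0.994, 0.112, 0.002], [-0.0, 0.019, -1.0]]
ft_force: [0.4, 0.6, -1.1]
grip_width: 21.9
```

```bash
python3 plan.py 356 -240 80 96.2 -1; python3 -c "
from h import *
s=monitor.get_state();print(s['tcp_rot'].round(4));print(np.degrees(np.arctan2(*s['tcp_rot'][1::-1,0])))"
```

```text
1
[-0.0047, -0.0086, 0.0006, 0, 0, 0.004, -1.0]
10.8 [ 364.1 -234.4   80.6] [ 0.0186  0.0017 -0.9998]
[[-1.115e-01  9.936e-01  1.860e-02]
 [ 9.938e-01  1.115e-01  1.700e-03]
 [-4.000e-04  1.870e-02 -9.998e-01]]
96.40351138714107
```

Request:
{"fn": "apply_moves", "kwargs": {
  "rows": [-0.0045,-0.0085,0.01,0.011,0,0.004,-1,0,0,0.01,0,0,0,-1,0,0,0,0,0,0,-1]
}}

```text
clock: 11.1
tool_pos: [355.7, -237.0, 58.6]
tcp_rot: [[-0.11, 0.994, 0.006], [0.994, 0.11, 0.002], [0.001, 0.006, -1.0]]
ft_force: [-0.1, 0.3, -1.5]
grip_width: 22.1
```

```bash
python3 plan.py 356 -240 40 96.2 -1;  python3 - <<'E'
from h import *
s=monitor.get_state(); print(s['tcp_rot'].round(4))
for c in ["wrist","side"]:
    im,d=capture(c); cv2.imwrite(f"pics/{c}3.png",im if c=="wrist" else cv2.resize(im[200:400,180:400],None,fx=3.5,fy=3,interpolation=cv2.INTER_CUBIC)); np.save(f"{c}3.npy",cloud(c,d,s))
E
```

```text
1
[-0.003, 0.0, 0.0186, 0, 0, 0.002, -1.0]
11.1 [ 355.7 -237.    58.6] [ 0.0059  0.0018 -1.    ]
[[-0.1103  0.9939  0.0059]
 [ 0.9939  0.1102  0.0018]
 [ 0.0011  0.0061 -1.    ]]
```

View pics/wrist3.png

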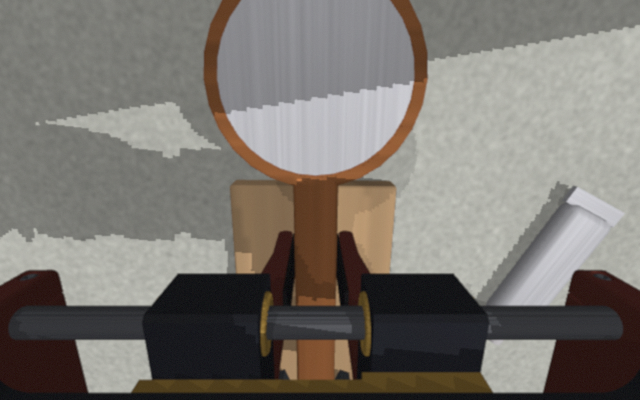

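View pics/side3.png

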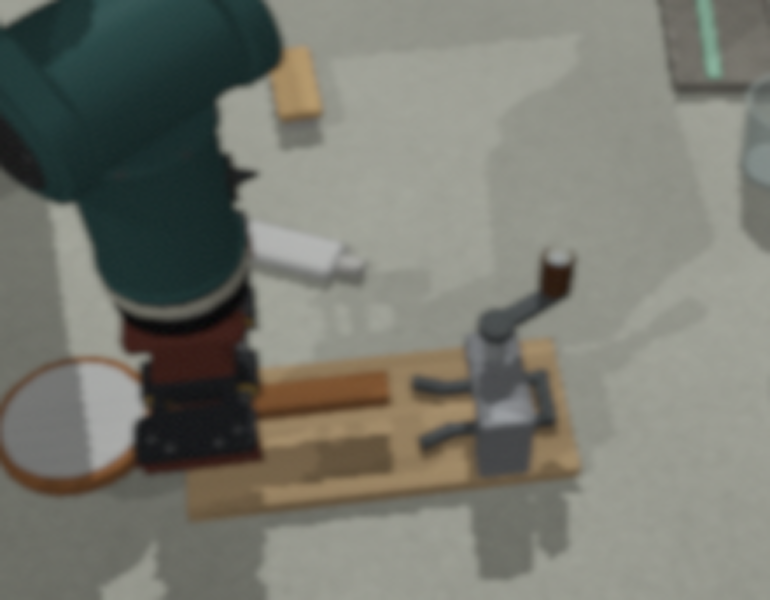

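Held straight: the handle's centre line (col 316) is over the board's centre (col 313), with the butt just ahead of the mouth. Lowering.

Request:
{"fn": "apply_moves", "kwargs": {
  "rows": [-0.002,0,0.015,0,0,0.002,-1,-0.001,0,0.012,0,0,0,-1,0,0,0,0,0,0,-1,0,0,0,0,0,0,-1]
}}

```text
clock: 11.6
tool_pos: [358.0, -238.8, 32.3]
tcp_rot: [[-0.112, 0.994, 0.007], [0.994, 0.112, 0.001], [-0.0, 0.007, -1.0]]
ft_force: [-0.9, 0.4, -1.9]
grip_width: 21.6
```

```bash
cat > st.py <<'E'
from h import *
s=monitor.get_state(); R=s['tcp_rot']; p=s['tool_pos']
O=np.array([528,-221.2]); a=np.radians(186.2); X=np.array([np.cos(a),np.sin(a)]);Y=np.array([-X[1],X[0]])
d=p[:2]-O
print("t",s['clock'],"clamp x,y",round(d@X,1),round(d@Y,1),"z",round(p[2],1),"yaw",round(np.degrees(np.arctan2(R[1,0],R[0,0])),2),"tiltrow",R[2].round(4),"F clampxy z",round(s['ft_force'][:2]@X,2),round(s['ft_force'][:2]@Y,2),round(s['ft_force'][2],2),"w",round(s['grip_width'],1))
E
python3 st.py
```

```text
t 11.6 clamp x,y 170.9 -0.9 z 32.3 yaw 96.45 tiltrow [-0.      0.0074 -1.    ] F clampxy z 0.85 -0.47 -1.91 w 21.6
```

Request:
{"fn": "apply_moves", "kwargs": {
  "rows": [-0.001,0,0.006,0,0,0.004,-1,0,0,0,0,0,0,-1]
}}

```text
clock: 11.8
tool_pos: [358.9, -239.9, 26.8]
tcp_rot: [[-0.109, 0.994, 0.009], [0.994, 0.109, -0.0], [-0.001, 0.008, -1.0]]
ft_force: [0.6, 1.0, -1.6]
grip_width: 21.8
```

```bash
python3 st.py
```

```text
t 11.8 clamp x,y 170.2 0.3 z 26.8 yaw 96.25 tiltrow [-0.0012  0.0085 -1.    ] F clampxy z -0.68 -0.89 -1.57 w 21.8
```

Request:
{"fn": "apply_moves", "kwargs": {
  "rows": [0,0.012,0.001,0,0,0,-1,0,0.012,0,0,0,0,-1,0,0.012,0,0,0,0,-1,0,0,0,0,0,0,-1]
}}

```text
clock: 12.2
tool_pos: [399.1, -236.4, 26.9]
tcp_rot: [[-0.108, 0.994, 0.011], [0.994, 0.108, -0.002], [-0.003, 0.011, -1.0]]
ft_force: [0.4, -0.3, -2.0]
grip_width: 22.1
```

```bash
python3 st.py
```

```text
t 12.2 clamp x,y 129.8 1.2 z 26.9 yaw 96.21 tiltrow [-0.0029  0.0106 -0.9999] F clampxy z -0.34 0.34 -2.04 w 22.1
```

Request:
{"fn": "apply_moves", "kwargs": {
  "rows": [0.001,0.01,0.001,0.003,0.005,0,-1,0,0.01,0,0,0,0,-1,0,0.01,0,0,0,0,-1,0,0,0,0,0,0,-1]
}}

```text
clock: 12.6
tool_pos: [432.3, -231.6, 26.2]
tcp_rot: [[-0.109, 0.994, 0.008], [0.994, 0.109, 0.003], [0.002, 0.008, -1.0]]
ft_force: [0.6, 0.3, -0.6]
grip_width: 22.1
```

```bash
python3 st.py
```

```text
t 12.6 clamp x,y 96.2 0.0 z 26.2 yaw 96.27 tiltrow [ 0.0021  0.0078 -1.    ] F clampxy z -0.66 -0.19 -0.64 w 22.1
```

Request:
{"fn": "apply_moves", "kwargs": {
  "rows": [0,0.007,0.001,0,0,0,-1,0,0.006,0.001,0,0,0,-1,0,0,0.001,0,0,0,-1]
}}

```text
clock: 12.9
tool_pos: [446.0, -229.7, 23.8]
tcp_rot: [[-0.109, 0.994, 0.007], [0.994, 0.109, 0.004], [0.003, 0.007, -1.0]]
ft_force: [-3.3, 3.4, 26.6]
grip_width: 21.6
```

```bash
python3 st.py
```

```text
t 12.9 clamp x,y 82.5 -0.5 z 23.8 yaw 96.27 tiltrow [ 0.0028  0.007  -1.    ] F clampxy z 2.87 -3.72 26.62 w 21.6
```

Request:
{"fn": "apply_moves", "kwargs": {
  "rows": [0,0.001,-0.0006,0,0,0,-1]
}}

```text
clock: 13.0
tool_pos: [447.0, -229.5, 24.6]
tcp_rot: [[-0.109, 0.994, 0.007], [0.994, 0.109, 0.004], [0.003, 0.007, -1.0]]
ft_force: [0.1, 0.4, -1.2]
grip_width: 21.8
```

```bash
python3 st.py
```

```text
t 13.0 clamp x,y 81.4 -0.5 z 24.6 yaw 96.28 tiltrow [ 0.0028  0.0069 -1.    ] F clampxy z -0.13 -0.38 -1.21 w 21.8
```

Request:
{"fn": "apply_moves", "kwargs": {
  "rows": [0,0.002,0,0,0,0,-1,0,0.0015,0,0,0,0,-1]
}}

```text
clock: 13.2
tool_pos: [450.7, -229.1, 24.7]
tcp_rot: [[-0.109, 0.994, 0.007], [0.994, 0.109, 0.004], [0.003, 0.007, -1.0]]
ft_force: [-0.1, 0.6, -1.2]
grip_width: 22.3
```

```bash
python3 st.py
```

```text
t 13.2 clamp x,y 77.7 -0.5 z 24.7 yaw 96.26 tiltrow [ 0.0028  0.0069 -1.    ] F clampxy z 0.08 -0.59 -1.24 w 22.3
```

Request:
{"fn": "apply_moves", "kwargs": {
  "rows": [0,0.001,0,0,0,0,-1]
}}

```text
clock: 13.3
tool_pos: [451.8, -229.0, 24.5]
tcp_rot: [[-0.109, 0.994, 0.006], [0.994, 0.109, 0.004], [0.003, 0.007, -1.0]]
ft_force: [-1.0, 0.1, -0.9]
grip_width: 22.0
```

Request:
{"fn": "apply_moves", "kwargs": {
  "rows": [0,0.001,0,0,0,0,-1]
}}

```text
clock: 13.4
tool_pos: [451.9, -228.7, 24.3]
tcp_rot: [[-0.11, 0.994, 0.004], [0.994, 0.11, 0.004], [0.003, 0.005, -1.0]]
ft_force: [-5.5, -2.8, 3.3]
grip_width: 22.0
```

Request:
{"fn": "apply_moves", "kwargs": {
  "rows": [0,0.001,0,0,0,0,-1]
}}

```text
clock: 13.5
tool_pos: [451.8, -228.5, 24.2]
tcp_rot: [[-0.11, 0.994, 0.003], [0.994, 0.11, 0.004], [0.004, 0.003, -1.0]]
ft_force: [-5.6, -2.0, 1.5]
grip_width: 21.9
```

Request:
{"fn": "apply_moves", "kwargs": {
  "rows": [0,0,0.0004,0,0,0,-1,0,0,0,0,0,0,0.2,0,0,0,0,0,0,0.2,0,0,0,0,0,0,0.2,0,0,0,0,0,0,0.2]
}}

```text
clock: 14.0
tool_pos: [453.3, -228.8, 24.0]
tcp_rot: [[-0.109, 0.994, 0.005], [0.994, 0.109, 0.004], [0.003, 0.006, -1.0]]
ft_force: [0.2, -0.6, 0.3]
grip_width: 50.2
```

```bash
python3 st.py;  python3 - <<'E'
from h import *
for c in ["side","scene"]:
    im,d=capture(c); cv2.imwrite(f"pics/{c}4.png",cv2.resize(im[200:400,180:400] if c=="side" else im[150:300,120:300],None,fx=3.5,fy=3,interpolation=cv2.INTER_CUBIC))
E
```

```text
t 14.0 clamp x,y 75.0 -0.5 z 24.0 yaw 96.26 tiltrow [ 0.0031  0.0056 -1.    ] F clampxy z -0.14 0.64 0.34 w 50.2
```

View pics/side4.png

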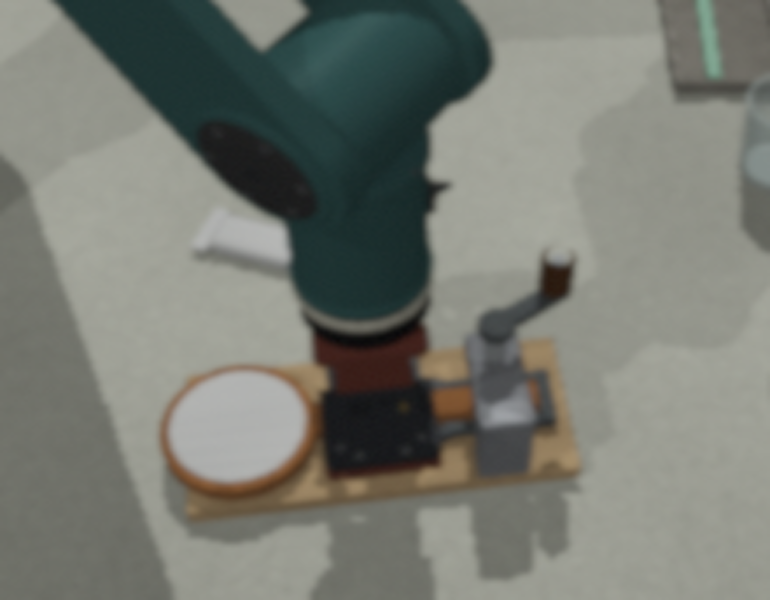

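View pics/scene4.png

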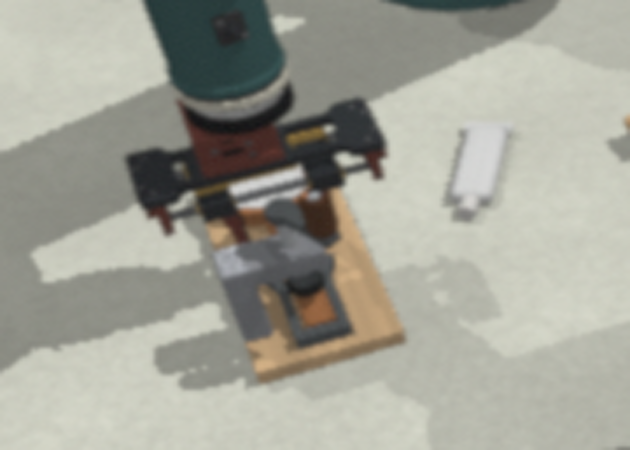

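The handle's butt is at the stop (scene crop (318,325)) and the frame is face up on the board. The stop was felt at TCP clamp x = 76.5, against 76 predicted. Rising and looking again.

Request:
{"fn": "apply_moves", "kwargs": {
  "rows": [0,0,-0.01,0,0,0,0.3,0,0,-0.04,0,0,0,0.5,0,0,-0.045,0,0,0,0.5,0,0,-0.045,0,0,0,0.5,0,0,-0.045,0,0,0,0.5,0,0.01,-0.03,0,0,0,0.5,0,0.02,-0.015,0,0,0,0.5,0,0.01,0,0,0,0,0.5,0,0,0,0,0,0,0.5,0,0,0,0,0,0,0.5]
}}

```text
clock: 15.1
tool_pos: [490.5, -223.8, 267.6]
tcp_rot: [[-0.109, 0.994, 0.005], [0.994, 0.109, 0.004], [0.004, 0.005, -1.0]]
ft_force: [-0.7, 0.9, -0.7]
grip_width: 66.0
```

```bash
python3 st.py; python3 - <<'E'
from h import *
np.set_printoptions(precision=2,suppress=True)
s=monitor.get_state(); im,d=capture("wrist"); P=cloud("wrist",d,s); cv2.imwrite("pics/w5.png",im); np.save("w5.npy",P); print(s["tool_pos"],monitor.get_state()["tool_pos"])
for n,z in [("crank_knob",167),("spindle",140),("bridge_top",102),("mirror_butt",18)]:
    for r in place_of(n,"wrist")[:2]: print(n,round(r["score"],2),r["uv"],ray("wrist",r["uv"],z,s))
E
```

```text
t 15.1 clamp x,y 37.5 -1.5 z 267.6 yaw 96.26 tiltrow [ 0.0036  0.0051 -1.    ] F clampxy z 0.64 -0.98 -0.67 w 66.0
[ 490.51 -223.77  267.64] [ 490.18 -223.64  267.22]
crank_knob 0.68 [339.4, 278.8] [ 564.56 -192.78  167.  ]
spindle 0.76 [313.3, 228.7] [ 528.69 -220.99  140.  ]
bridge_top 0.59 [314.2, 217.0] [ 530.2  -219.96  102.  ]
bridge_top 0.38 [577.3, 111.1] [391.52  26.27 102.  ]
mirror_butt 0.23 [355.3, 335.0] [ 743.98 -133.11   18.  ]
```

View pics/w5.png

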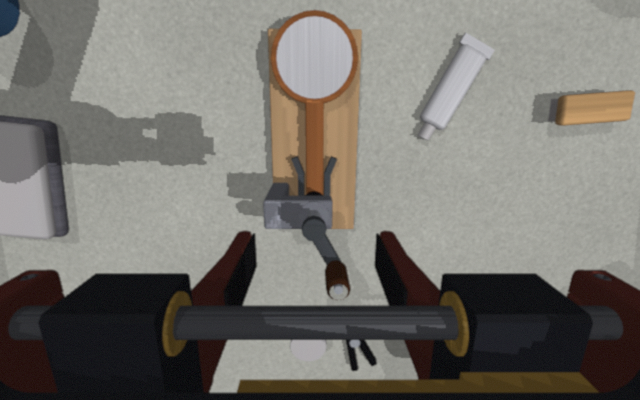

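```bash
python3 - <<'E'
from h import *
np.set_printoptions(precision=2,suppress=True)
im=cv2.imread("pics/w5.png"); P=np.load("w5.npy"); hsv=cv2.cvtColor(im,cv2.COLOR_BGR2HSV)
O=np.array([528,-221.2]); a=np.radians(186.2); X=np.array([np.cos(a),np.sin(a)]);Y=np.array([-X[1],X[0]])
def roi(u0,u1,v0,v1,z0,z1):
    m=np.zeros(im.shape[:2],bool); m[v0:v1,u0:u1]=1; return m&(P[...,2]>z0)&(P[...,2]<z1)
m=roi(322,356,260,302,183,192); q=P[m]; print("knob top",len(q),np.median(q,0),cv2.minEnclosingCircle(q[:,:2].astype(np.float32)))
m=roi(298,330,210,245,142,148.5); q=P[m]; print("hub z",len(q),np.median(q[:,2]))
for cut in (528,532): 
    e=q[q[:,0]<cut][:,:2]; 
    hull=cv2.convexHull(e.astype(np.float32))[:,0]; hull=hull[hull[:,0]<cut-3]
    A=np.c_[2*hull,np.ones(len(hull))]; c=np.linalg.lstsq(A,(hull**2).sum(1),rcond=None)[0]; print("hub circ",c[:2],np.sqrt(c[2]+c[:2]@c[:2]))
m=roi(262,366,5,110,30,42)&(hsv[...,1]>110)&(hsv[...,0]<20); q=P[m]; c,r=cv2.minEnclosingCircle(q[:,:2].astype(np.float32)); print("frame",c,r,np.median(q[:,2]),"clamp",(np.array(c)-O)@X,(np.array(c)-O)@Y)
m=roi(300,328,110,185,30,42)&(hsv[...,1]>110)&(hsv[...,0]<20); q=P[m]; vx,vy,x0,y0=cv2.fitLine(q[:,:2].astype(np.float32),cv2.DIST_HUBER,0,.01,.01).ravel(); print("handle ang",np.degrees(np.arctan2(vy,vx)),((np.array([x0,y0])-O)@Y))
# board refit
m=roi(255,370,20,240,10,24)&(hsv[...,1]>60)&(hsv[...,0]<28); print(cv2.minAreaRect(P[m][:,:2].astype(np.float32)))
# stop/handle seen between arm?
E
```

```text
knob top 248 [ 561.13 -195.8   185.06] ((564.7188110351562, -195.18211364746094), 10.958484649658203)
hub z 542 145.25426325736836
hub circ [ 527.81 -220.68] 11.680415233507725
hub circ [ 527.68 -220.57] 11.574340844723393
frame (368.0676574707031, -238.37835693359375) 52.528160095214844 35.36132656212715 clamp 160.85214397676725 -0.19470984472624053
handle ang 5.4764724 -1.244251445719586
((453.10272216796875, -228.87982177734375), (249.16966247558594, 109.56814575195312), 6.064025402069092)
```

The mirror is home: its far rim is at clamp x of about 213–215 against 215 expected, and the handle is within 1° of the channel. The screw is at (528,-221), knob at (564.7,-195.2), radius 44.9, and knob top z is about 188. Moving over the knob.

```bash
python3 plan.py 564.5 -195.3 215 96.2 0.5 20
```

```text
4
[0.0051, 0.0192, 0.0131, 0, 0, 0.0, 0.5]
[0.0051, 0.0192, 0.0131, 0, 0, 0.0, 0.5]
[0.0051, 0.0192, 0.0131, 0, 0, 0.0, 0.5]
[0.0051, 0.0192, 0.0131, 0, 0, 0.0, 0.5]
15.35 [ 490.3 -223.9  267.4] [ 0.0043  0.0046 -1.    ]
```

Request:
{"fn": "apply_moves", "kwargs": {
  "rows": [0.005,0.019,0.012,0,0,0,0.5,0.005,0.019,0.012,0,0,0,0.5,0.005,0.019,0.012,0,0,0,0.5,0.004,0.014,0.008,0,0,0,0.5,0,0,0,0,0,0,0.5,0,0,0,0,0,0,0.5]
}}

```text
clock: 15.95
tool_pos: [560.3, -195.7, 218.8]
tcp_rot: [[-0.107, 0.994, -0.001], [0.994, 0.107, 0.006], [0.006, -0.0, -1.0]]
ft_force: [-0.2, -0.1, 0.8]
grip_width: 65.7
```

```bash
python3 plan.py 564.5 -195.3 153 96.2 0.5 20
```

```text
4
[-0.0, 0.001, 0.0165, 0, 0, -0.0, 0.5]
[-0.0, 0.001, 0.0165, 0, 0, -0.0, 0.5]
[-0.0, 0.001, 0.0165, 0, 0, -0.0, 0.5]
[-0.0, 0.001, 0.0165, 0, 0, -0.0, 0.5]
15.95 [ 560.3 -195.7  218.8] [-0.001   0.0061 -1.    ]
```

Request:
{"fn": "apply_moves", "kwargs": {
  "rows": [0,0.003,0.016,0,-0.005,0,0.5,0,0.001,0.016,0,0,0,0.5,0,0,0.014,0,0,0,0.5,0,0,0.008,0,0,0,0.5,0,0,0,0,0,0,0.5]
}}

```text
clock: 16.45
tool_pos: [563.3, -197.0, 165.9]
tcp_rot: [[-0.107, 0.994, 0.001], [0.994, 0.107, -0.002], [-0.002, 0.001, -1.0]]
ft_force: [0.4, -0.5, 0.3]
grip_width: 65.7
```

```bash
python3 plan.py 564.5 -195.3 153 96.2 0.5 20
```

```text
1
[0.0016, 0.0014, 0.0129, 0, 0, -0.001, 0.5]
16.45 [ 563.3 -197.   165.9] [ 0.0014 -0.0016 -1.    ]
```

Request:
{"fn": "apply_moves", "kwargs": {
  "rows": [0.0015,0.0014,0.012,0,0,0,0.5,0,0,0.001,0,0,0,-1,0,0,0,0,0,0,-1,0,0,0,0,0,0,-1,0,0,0,0,0,0,-1,0,0,0,0,0,0,-1,0,0,0,0,0,0,-1],
  "squeeze": 20
}}

```text
clock: 17.15
tool_pos: [565.7, -196.0, 154.7]
tcp_rot: [[-0.106, 0.994, 0.005], [0.994, 0.106, -0.003], [-0.003, 0.005, -1.0]]
ft_force: [0.1, 5.2, 0.7]
grip_width: 21.6
```

```bash
cat > ck.py <<'E'
import sys
from h import *
# ck.py n dtheta jaw : current crank state and next n rows of dtheta (rad, clockwise)
O=np.array([528.0,-221.0]); R0=45.0; Z0=float(open("z0").read()) if __import__("os").path.exists("z0") else None
s=monitor.get_state(); p=s["tool_pos"]; R=s["tcp_rot"]; r=p[:2]-O
th=np.arctan2(r[1],r[0]); er=r/np.linalg.norm(r); tc=np.array([er[1],-er[0]]) # clockwise tangent
f=s["ft_force"]; turned=(np.radians(35.1)-th)%(2*np.pi)
if turned>6.1 and len(sys.argv)<5: turned-=2*np.pi
print(f"t {s['clock']:.2f} pos {p.round(1)} rad {np.linalg.norm(r):.2f} turned {turned:.3f} Ft(resist) {-f[:2]@tc:.2f} Fr {f[:2]@er:.2f} Fz {f[2]:.2f} w {s['grip_width']:.1f} yaw {np.degrees(np.arctan2(R[1,0],R[0,0])):.2f} z3 {R[:2,2].round(4)}")
n=int(sys.argv[1]); d=float(sys.argv[2]); zs=153.0 if Z0 is None else Z0
q=p.copy()
for i in range(1,n+1):
    a=th-d*i; t=np.array([O[0]+R0*np.cos(a),O[1]+R0*np.sin(a),zs-20/(2*np.pi)*(turned+d*i)])
    w=(t-q)/1000; 
    if i==1: print("  zerr",round(zs-3.183*turned-p[2],2))
    v=R.T@w; print([round(float(x),4) for x in v]); q=t
E
python3 ck.py 6 0.12
```

```text
t 17.15 pos [ 565.7 -196.   154.7] rad 45.22 turned 0.026 Ft(resist) 4.30 Fr 2.97 Fz 0.69 w 21.6 yaw 96.10 z3 [ 0.0049 -0.0028]
  zerr -1.79
[-0.005, 0.002, 0.0022]
[-0.0052, 0.0016, 0.0004]
[-0.0053, 0.001, 0.0004]
[-0.0054, 0.0003, 0.0004]
[-0.0054, -0.0003, 0.0004]
[-0.0053, -0.001, 0.0004]
```

```bash
echo 154.8 > z0; python3 ck.py 6 0.12
```

```text
t 17.15 pos [ 565.7 -196.   154.7] rad 45.22 turned 0.026 Ft(resist) 4.30 Fr 2.97 Fz 0.69 w 21.6 yaw 96.10 z3 [ 0.0049 -0.0028]
  zerr 0.01
[-0.005, 0.002, 0.0004]
[-0.0052, 0.0016, 0.0004]
[-0.0053, 0.001, 0.0004]
[-0.0054, 0.0003, 0.0004]
[-0.0054, -0.0003, 0.0004]
[-0.0053, -0.001, 0.0004]
```

Request:
{"fn": "apply_moves", "kwargs": {
  "rows": [-0.005,0.002,0.0004,0,0,0,-1,-0.0052,0.0016,0.0004,0,0,0,-1,-0.0053,0.001,0.0004,0,0,0,-1,-0.0054,0.0003,0.0004,0,0,0,-1]
}}

```text
clock: 17.55
tool_pos: [572.0, -210.2, 153.5]
tcp_rot: [[-0.107, 0.994, 0.003], [0.994, 0.107, 0.008], [0.008, 0.004, -1.0]]
ft_force: [0.4, 5.5, 2.2]
grip_width: 21.2
```

```bash
python3 ck.py 6 0.15
```

```text
t 17.55 pos [ 572.  -210.2  153.5] rad 45.30 turned 0.371 Ft(resist) 5.29 Fr 1.71 Fz 2.23 w 21.2 yaw 96.12 z3 [0.0028 0.0079]
  zerr 0.08
[-0.0068, 0.0001, 0.0003]
[-0.0067, -0.0006, 0.0004]
[-0.0066, -0.0016, 0.0004]
[-0.0062, -0.0026, 0.0004]
[-0.0058, -0.0035, 0.0004]
[-0.0052, -0.0043, 0.0004]
```

Gripped and turning. The resistance of 5.3 N matches the free-running value.

Request:
{"fn": "apply_moves", "kwargs": {
  "rows": [-0.0068,0.0001,0.0004,0,0,0,-1,-0.0067,-0.0006,0.0004,0,0,0,-1,-0.0066,-0.0016,0.0004,0,0,0,-1,-0.0062,-0.0026,0.0004,0,0,0,-1,-0.0058,-0.0035,0.0004,0,0,0,-1]
}}

```text
clock: 18.05
tool_pos: [570.2, -237.2, 151.6]
tcp_rot: [[-0.107, 0.994, 0.007], [0.994, 0.107, 0.019], [0.018, 0.009, -1.0]]
ft_force: [3.0, 4.6, -0.9]
grip_width: 21.5
```

```bash
python3 ck.py 6 0.15
```

```text
t 18.05 pos [ 570.2 -237.2  151.6] rad 45.20 turned 0.980 Ft(resist) 5.35 Fr 1.20 Fz -0.89 w 21.5 yaw 96.15 z3 [0.0072 0.0189]
  zerr 0.07
[-0.0057, -0.0037, 0.0003]
[-0.0052, -0.0043, 0.0003]
[-0.0045, -0.0051, 0.0004]
[-0.0037, -0.0057, 0.0004]
[-0.0028, -0.0062, 0.0004]
[-0.0018, -0.0065, 0.0004]
```

Request:
{"fn": "apply_moves", "kwargs": {
  "rows": [-0.0057,-0.0037,0.0003,0.002,-0.004,0,-1,-0.0052,-0.0043,0.0003,0.002,-0.004,0,-1,-0.0045,-0.0051,0.0004,0.002,-0.004,0,-1,-0.0037,-0.0057,0.0004,0.002,-0.004,0,-1,-0.0028,-0.0062,0.0004,0,-0.004,0,-1]
}}

```text
clock: 18.55
tool_pos: [553.2, -258.4, 149.8]
tcp_rot: [[-0.106, 0.994, 0.012], [0.994, 0.106, 0.005], [0.004, 0.012, -1.0]]
ft_force: [4.5, 3.0, -1.5]
grip_width: 21.4
```

```bash
python3 ck.py 6 0.15
```

```text
t 18.55 pos [ 553.2 -258.4  149.8] rad 45.06 turned 1.590 Ft(resist) 5.41 Fr 0.06 Fz -1.54 w 21.4 yaw 96.11 z3 [0.0118 0.0049]
  zerr -0.04
[-0.0026, -0.0062, 0.0004]
[-0.0017, -0.0065, 0.0004]
[-0.0008, -0.0067, 0.0004]
[0.0003, -0.0067, 0.0004]
[0.0013, -0.0066, 0.0004]
[0.0022, -0.0064, 0.0004]
```

Request:
{"fn": "apply_moves", "kwargs": {
  "rows": [-0.0026,-0.0062,0.0004,0.003,0,0,-1,-0.0017,-0.0065,0.0004,0.003,0,0,-1,-0.0008,-0.0067,0.0004,0.003,0,0,-1,0.0003,-0.0067,0.0004,0.003,0,0,-1,0.0013,-0.0066,0.0004,0,0,0,-1]
}}

```text
clock: 19.05
tool_pos: [529.7, -265.8, 148.1]
tcp_rot: [[-0.106, 0.994, 0.017], [0.994, 0.106, 0.003], [0.001, 0.017, -1.0]]
ft_force: [5.6, -1.2, -5.2]
grip_width: 21.8
```

```bash
python3 ck.py 6 0.1
```

```text
t 19.05 pos [ 529.7 -265.8  148.1] rad 44.83 turned 2.146 Ft(resist) 5.53 Fr 1.44 Fz -5.16 w 21.8 yaw 96.06 z3 [0.0172 0.0028]
  zerr -0.15
[0.0004, -0.0045, 0.0004]
[0.001, -0.0044, 0.0002]
[0.0014, -0.0043, 0.0002]
[0.0018, -0.0041, 0.0002]
[0.0022, -0.0039, 0.0003]
[0.0026, -0.0037, 0.0003]
```

Request:
{"fn": "apply_moves", "kwargs": {
  "rows": [0.0004,-0.0045,0.0005,0.004,0,0,-1,0.001,-0.0044,0.0004,0.004,0,0,-1,0.0014,-0.0043,0.0004,0.004,0,0,-1,0.0018,-0.0041,0.0003,0.003,0,0,-1]
}}

```text
clock: 19.45
tool_pos: [519.6, -264.9, 147.4]
tcp_rot: [[-0.104, 0.994, 0.017], [0.995, 0.104, -0.002], [-0.004, 0.017, -1.0]]
ft_force: [6.1, -1.3, -5.0]
grip_width: 21.5
```

```bash
python3 ck.py 4 0.08
```

```text
t 19.45 pos [ 519.6 -264.9  147.4] rad 44.75 turned 2.373 Ft(resist) 6.20 Fr 0.09 Fz -5.05 w 21.5 yaw 95.98 z3 [ 0.0174 -0.0023]
  zerr -0.19
[0.0009, -0.0035, 0.0004]
[0.0014, -0.0033, 0.0002]
[0.0017, -0.0032, 0.0002]
[0.002, -0.003, 0.0002]
```

Request:
{"fn": "apply_moves", "kwargs": {
  "rows": [0.001,-0.0035,0.0005,0,0,0,-1,0.0014,-0.0033,0.0004,0,0,0,-1,0.0017,-0.0032,0.0004,0,0,0,-1]
}}

```text
clock: 19.75
tool_pos: [515.5, -264.0, 147.1]
tcp_rot: [[-0.104, 0.994, 0.029], [0.995, 0.104, -0.006], [-0.009, 0.029, -1.0]]
ft_force: [5.5, -1.6, -3.5]
grip_width: 21.2
```

```bash
python3 ck.py 4 0.08
```

```text
t 19.75 pos [ 515.5 -264.   147.1] rad 44.74 turned 2.466 Ft(resist) 5.68 Fr -0.01 Fz -3.48 w 21.2 yaw 95.95 z3 [ 0.0295 -0.0063]
  zerr -0.11
[0.0013, -0.0034, 0.0003]
[0.0017, -0.0032, 0.0001]
[0.002, -0.003, 0.0002]
[0.0022, -0.0028, 0.0002]
```

Request:
{"fn": "apply_moves", "kwargs": {
  "rows": [0.0018,-0.0045,0.0004,0.014,0.004,0,-1,0.0022,-0.0042,0.0004,0.012,0.003,0,-1,0.0026,-0.004,0.0003,0.01,0.002,0,-1]
}}

```text
clock: 20.05
tool_pos: [508.4, -261.2, 146.7]
tcp_rot: [[-0.103, 0.995, 0.004], [0.995, 0.103, -0.005], [-0.006, 0.004, -1.0]]
ft_force: [5.6, -2.1, -5.4]
grip_width: 21.6
```

```bash
python3 ck.py 4 0.1
```

```text
t 20.05 pos [ 508.4 -261.2  146.7] rad 44.70 turned 2.638 Ft(resist) 5.98 Fr -0.60 Fz -5.41 w 21.6 yaw 95.89 z3 [ 0.0043 -0.0054]
  zerr -0.3
[0.0023, -0.0039, 0.0006]
[0.0029, -0.0034, 0.0003]
[0.0033, -0.0031, 0.0003]
[0.0035, -0.0028, 0.0003]
```

```bash
cat >> ck.py <<'E'
z=R[:,2]; w=np.array([-z[1],z[0],0]) ; print("  tilt fix wx,wy",(R.T@w)[:2].round(4), "yaw fix wz", round(float(-np.radians(96.2)+np.arctan2(R[1,0],R[0,0])),4))
open("log.txt","a").write(f"{s['clock']} {turned} {-f[:2]@tc}\n")
E
python3 ck.py 4 0.1|tail -1
```

```text
tilt fix wx,wy [0.0037 0.0058] yaw fix wz -0.0054
```

Request:
{"fn": "apply_moves", "kwargs": {
  "rows": [0.0023,-0.0039,0.0007,0.003,0.004,0,-1,0.0029,-0.0034,0.0005,0.004,0.002,0,-1,0.0033,-0.0031,0.0004,0.004,0.002,0,-1]
}}

```text
clock: 20.35
tool_pos: [504.0, -258.6, 146.4]
tcp_rot: [[-0.103, 0.995, 0.005], [0.995, 0.103, -0.007], [-0.008, 0.004, -1.0]]
ft_force: [3.7, -5.4, -6.0]
grip_width: 21.4
```

```bash
python3 ck.py 4 0.1
```

```text
t 20.35 pos [ 504.  -258.6  146.4] rad 44.61 turned 2.751 Ft(resist) 5.99 Fr 2.60 Fz -6.03 w 21.4 yaw 95.91 z3 [ 0.0051 -0.0074]
  zerr -0.36
[0.0027, -0.0036, 0.0006]
[0.0033, -0.0031, 0.0003]
[0.0036, -0.0027, 0.0003]
[0.0038, -0.0024, 0.0003]
  tilt fix wx,wy [0.0044 0.0079] yaw fix wz -0.0051
```

Request:
{"fn": "apply_moves", "kwargs": {
  "rows": [0.0035,-0.0046,0.0008,0.005,0.007,0,-1,0.0042,-0.004,0.0006,0.004,0.003,0,-1,0.0047,-0.0035,0.0006,0.003,0.003,0,-1]
}}

```text
clock: 20.65
tool_pos: [497.2, -253.2, 145.7]
tcp_rot: [[-0.103, 0.995, 0.004], [0.995, 0.103, -0.006], [-0.006, 0.004, -1.0]]
ft_force: [1.9, -5.4, -4.0]
grip_width: 21.4
```

```bash
python3 ck.py 3 0.13
```

```text
t 20.65 pos [ 497.2 -253.2  145.7] rad 44.58 turned 2.947 Ft(resist) 5.10 Fr 2.64 Fz -4.03 w 21.4 yaw 95.91 z3 [ 0.0042 -0.0056]
  zerr -0.32
[0.0044, -0.0038, 0.0007]
[0.0051, -0.0028, 0.0004]
[0.0054, -0.0022, 0.0004]
  tilt fix wx,wy [0.0036 0.006 ] yaw fix wz -0.0051
```

Request:
{"fn": "apply_moves", "kwargs": {
  "rows": [0.0044,-0.0038,0.0007,0.004,0.006,0,-1,0.0051,-0.0028,0.0005,0.003,0.003,0,-1,0.0054,-0.0022,0.0005,0.003,0.003,0,-1]
}}

```text
clock: 20.95
tool_pos: [491.2, -246.0, 145.1]
tcp_rot: [[-0.104, 0.995, 0.001], [0.995, 0.104, -0.007], [-0.007, 0.001, -1.0]]
ft_force: [-1.1, -6.6, -3.0]
grip_width: 21.2
```

```bash
python3 ck.py 3 0.13
```

```text
t 20.95 pos [ 491.2 -246.   145.1] rad 44.48 turned 3.156 Ft(resist) 4.80 Fr 4.59 Fz -2.95 w 21.2 yaw 95.96 z3 [ 0.0014 -0.0067]
  zerr -0.36
[0.0051, -0.0029, 0.0007]
[0.0056, -0.0017, 0.0004]
[0.0058, -0.001, 0.0004]
  tilt fix wx,wy [0.0007 0.0068] yaw fix wz -0.0041
```

```bash
sed -i 's/O=np.array(\[528.0,-221.0\])/O=np.array([528.37,-220.83])/' ck.py; python3 ck.py 3 0.13
```

```text
t 20.95 pos [ 491.2 -246.   145.1] rad 44.88 turned 3.158 Ft(resist) 4.81 Fr 4.59 Fz -2.95 w 21.2 yaw 95.96 z3 [ 0.0014 -0.0067]
  zerr -0.36
[0.0053, -0.0025, 0.0007]
[0.0056, -0.0017, 0.0004]
[0.0058, -0.001, 0.0004]
  tilt fix wx,wy [0.0007 0.0068] yaw fix wz -0.0041
```

Request:
{"fn": "apply_moves", "kwargs": {
  "rows": [0.0051,-0.0029,0.0007,0.001,0.006,0,-1,0.0056,-0.0017,0.0005,0,0.003,0,-1,0.0058,-0.001,0.0005,0,0.003,0,-1]
}}

```text
clock: 21.25
tool_pos: [486.5, -237.0, 144.2]
tcp_rot: [[-0.105, 0.994, 0.004], [0.994, 0.105, -0.007], [-0.007, 0.003, -1.0]]
ft_force: [-2.9, -6.2, -2.1]
grip_width: 21.0
```

```bash
python3 ck.py 3 0.13
```

```text
t 21.25 pos [ 486.5 -237.   144.2] rad 44.90 turned 3.385 Ft(resist) 4.71 Fr 4.98 Fz -2.05 w 21.0 yaw 96.05 z3 [ 0.0041 -0.0068]
  zerr -0.22
[0.0057, -0.0013, 0.0006]
[0.0058, -0.0004, 0.0004]
[0.0058, 0.0004, 0.0004]
  tilt fix wx,wy [0.0033 0.0072] yaw fix wz -0.0027
```

Request:
{"fn": "apply_moves", "kwargs": {
  "rows": [0.0057,-0.0023,0.0006,0.004,0.006,0,-1,0.0058,-0.0009,0.0005,0.002,0.003,0,-1,0.0058,0,0.0005,0.002,0.003,0,-1]
}}

```text
clock: 21.55
tool_pos: [483.8, -226.4, 143.4]
tcp_rot: [[-0.106, 0.994, -0.001], [0.994, 0.106, -0.007], [-0.007, -0.001, -1.0]]
ft_force: [-3.1, -6.2, -0.3]
grip_width: 21.4
```

```bash
python3 ck.py 3 0.13
```

```text
t 21.55 pos [ 483.8 -226.4  143.4] rad 44.94 turned 3.630 Ft(resist) 5.79 Fr 3.88 Fz -0.33 w 21.4 yaw 96.10 z3 [-0.0006 -0.0066]
  zerr -0.2
[0.0058, 0.0002, 0.0006]
[0.0058, 0.001, 0.0004]
[0.0056, 0.0018, 0.0004]
  tilt fix wx,wy [-0.0013  0.0065] yaw fix wz -0.0017
```

Request:
{"fn": "apply_moves", "kwargs": {
  "rows": [0.0052,-0.0006,0.0006,0,0.006,0,-1,0.0052,0.0003,0.0004,0,0.003,0,-1]
}}

```text
clock: 21.75
tool_pos: [483.4, -220.0, 143.0]
tcp_rot: [[-0.107, 0.994, 0.0], [0.994, 0.107, -0.005], [-0.005, -0.0, -1.0]]
ft_force: [-1.2, -5.3, -1.1]
grip_width: 21.0
```

```bash
python3 ck.py 2 0.12
```

```text
t 21.75 pos [ 483.4 -220.   143. ] rad 45.00 turned 3.773 Ft(resist) 5.30 Fr 1.11 Fz -1.11 w 21.0 yaw 96.16 z3 [ 0.0003 -0.0046]
  zerr -0.24
[0.0053, 0.001, 0.0006]
[0.0051, 0.0016, 0.0004]
  tilt fix wx,wy [-0.0002  0.0046] yaw fix wz -0.0006
```

Request:
{"fn": "apply_moves", "kwargs": {
  "rows": [0.0053,0.001,0.0006,0,0.005,0,-1,0.0052,0.0015,0.0004,0,0.003,0,-1]
}}

```text
clock: 21.95
tool_pos: [484.2, -212.6, 142.4]
tcp_rot: [[-0.109, 0.994, -0.002], [0.994, 0.109, -0.003], [-0.002, -0.002, -1.0]]
ft_force: [-1.9, -5.6, 0.2]
grip_width: 21.4
```

```bash
python3 ck.py 2 0.12
```

```text
t 21.95 pos [ 484.2 -212.6  142.4] rad 44.95 turned 3.938 Ft(resist) 5.83 Fr 0.84 Fz 0.24 w 21.4 yaw 96.24 z3 [-0.0018 -0.0026]
  zerr -0.17
[0.0051, 0.0018, 0.0005]
[0.0048, 0.0025, 0.0004]
  tilt fix wx,wy [-0.0021  0.0024] yaw fix wz 0.0007
```

Request:
{"fn": "apply_moves", "kwargs": {
  "rows": [0.0051,0.0018,0.0005,-0.002,0.004,0,-1,0.0048,0.0025,0.0004,0,0.003,0,-1]
}}

```text
clock: 22.15
tool_pos: [486.2, -205.2, 141.9]
tcp_rot: [[-0.11, 0.994, -0.003], [0.994, 0.11, -0.001], [-0.0, -0.003, -1.0]]
ft_force: [-3.5, -4.4, 0.1]
grip_width: 21.3
```

```bash
python3 ck.py 2 0.12
```

```text
t 22.15 pos [ 486.2 -205.2  141.9] rad 44.95 turned 4.109 Ft(resist) 5.29 Fr 1.76 Fz 0.14 w 21.3 yaw 96.31 z3 [-0.0029 -0.0006]
  zerr -0.14
[0.0047, 0.0027, 0.0005]
[0.0043, 0.0032, 0.0004]
  tilt fix wx,wy [-0.0029  0.0002] yaw fix wz 0.002
```

Request:
{"fn": "apply_moves", "kwargs": {
  "rows": [0.0047,0.0027,0.0005,-0.003,0.002,0,-1,0.0043,0.0032,0.0004,0,0.001,0,-1]
}}

```text
clock: 22.35
tool_pos: [489.5, -198.1, 141.3]
tcp_rot: [[-0.111, 0.994, -0.003], [0.994, 0.111, -0.002], [-0.001, -0.004, -1.0]]
ft_force: [-4.2, -4.2, 1.9]
grip_width: 21.1
```

```bash
python3 ck.py 2 0.12
```

```text
t 22.35 pos [ 489.5 -198.1  141.3] rad 45.00 turned 4.283 Ft(resist) 5.78 Fr 1.50 Fz 1.91 w 21.1 yaw 96.38 z3 [-0.0034 -0.0017]
  zerr -0.11
[0.0041, 0.0035, 0.0005]
[0.0037, 0.0039, 0.0004]
  tilt fix wx,wy [-0.0035  0.0013] yaw fix wz 0.0032
```

Request:
{"fn": "apply_moves", "kwargs": {
  "rows": [0.0041,0.0035,0.0005,-0.004,0.002,0,-1,0.0037,0.0039,0.0004,-0.001,0.001,0,-1]
}}

```text
clock: 22.55
tool_pos: [494.0, -191.8, 140.7]
tcp_rot: [[-0.113, 0.994, -0.003], [0.994, 0.113, -0.002], [-0.002, -0.003, -1.0]]
ft_force: [-4.4, -4.1, 3.0]
grip_width: 21.3
```

```bash
python3 ck.py 2 0.12
```

```text
t 22.55 pos [ 494.  -191.8  140.7] rad 44.99 turned 4.455 Ft(resist) 5.97 Fr 0.75 Fz 2.95 w 21.3 yaw 96.47 z3 [-0.0027 -0.0024]
  zerr -0.12
[0.0035, 0.0041, 0.0005]
[0.0029, 0.0045, 0.0004]
  tilt fix wx,wy [-0.003   0.0021] yaw fix wz 0.0047
```

Request:
{"fn": "apply_moves", "kwargs": {
  "rows": [0.0035,0.0041,0.0004,-0.003,0.002,0,-1]
}}

```text
clock: 22.65
tool_pos: [496.5, -189.0, 140.5]
tcp_rot: [[-0.113, 0.994, -0.002], [0.994, 0.113, -0.002], [-0.002, -0.003, -1.0]]
ft_force: [-4.3, -5.2, 2.4]
grip_width: 21.4
```

```bash
python3 ck.py 2 0.12
```

```text
t 22.65 pos [ 496.5 -189.   140.5] rad 45.02 turned 4.539 Ft(resist) 6.76 Fr -0.61 Fz 2.39 w 21.4 yaw 96.52 z3 [-0.0024 -0.0022]
  zerr -0.11
[0.0031, 0.0044, 0.0005]
[0.0026, 0.0048, 0.0004]
  tilt fix wx,wy [-0.0027  0.0019] yaw fix wz 0.0055
```

Request:
{"fn": "apply_moves", "kwargs": {
  "rows": [0.0027,0.0039,0.0004,-0.003,0.002,0,-1]
}}

```text
clock: 22.75
tool_pos: [498.7, -187.0, 140.2]
tcp_rot: [[-0.114, 0.993, -0.002], [0.993, 0.114, -0.002], [-0.002, -0.003, -1.0]]
ft_force: [-5.8, -4.1, 4.9]
grip_width: 21.3
```

```bash
python3 ck.py 2 0.11
```

```text
t 22.75 pos [ 498.7 -187.   140.2] rad 45.01 turned 4.606 Ft(resist) 7.06 Fr 0.77 Fz 4.88 w 21.3 yaw 96.57 z3 [-0.0024 -0.0019]
  zerr -0.08
[0.0026, 0.0042, 0.0004]
[0.0021, 0.0045, 0.0003]
  tilt fix wx,wy [-0.0026  0.0016] yaw fix wz 0.0064
```

Request:
{"fn": "apply_moves", "kwargs": {
  "rows": [0.0023,0.0038,0.0004,-0.003,0.002,0,-1]
}}

```text
clock: 22.85
tool_pos: [500.7, -185.3, 140.0]
tcp_rot: [[-0.115, 0.993, -0.003], [0.993, 0.115, -0.001], [-0.001, -0.003, -1.0]]
ft_force: [-5.8, -4.4, 5.7]
grip_width: 21.6
```

```bash
python3 ck.py 2 0.11
```

```text
t 22.85 pos [ 500.7 -185.3  140. ] rad 45.01 turned 4.664 Ft(resist) 7.27 Fr 0.12 Fz 5.71 w 21.6 yaw 96.62 z3 [-0.0027 -0.0014]
  zerr -0.05
[0.0023, 0.0044, 0.0004]
[0.0018, 0.0046, 0.0003]
  tilt fix wx,wy [-0.0028  0.0011] yaw fix wz 0.0073
```

Request:
{"fn": "apply_moves", "kwargs": {
  "rows": [0.002,0.0038,0.0002,-0.003,0.002,0,-1]
}}

```text
clock: 22.95
tool_pos: [502.6, -183.9, 139.9]
tcp_rot: [[-0.116, 0.993, -0.003], [0.993, 0.116, -0.001], [-0.001, -0.003, -1.0]]
ft_force: [-5.5, -4.4, 3.4]
grip_width: 21.4
```

```bash
python3 ck.py 2 0.11; python3 - <<'E'
import numpy as np
d=np.loadtxt("log.txt"); d=d[np.unique(d[:,0],return_index=True)[1]]
from scipy.optimize import least_squares
for fb in (None,5.3):
  f=lambda p:(p[0] if fb is None else fb)+6.32*np.maximum(d[:,1]-p[1],0)-d[:,2]
  r=least_squares(f,[5.3,4.4]);print(r.x,"sq",89*(d[-1,1]-r.x[1]),np.std(r.fun))
E
```

```text
t 22.95 pos [ 502.6 -183.9  139.9] rad 45.02 turned 4.717 Ft(resist) 6.98 Fr -0.47 Fz 3.44 w 21.4 yaw 96.68 z3 [-0.0032 -0.001 ]
  zerr -0.16
[0.0021, 0.0045, 0.0005]
[0.0016, 0.0047, 0.0003]
  tilt fix wx,wy [-0.0033  0.0006] yaw fix wz 0.0084
[5.45723383 4.38256121] sq 29.730400592428758 0.4131562449249653
[5.3        4.35768723] sq 31.944185120767795 0.41974974989998404
```

Request:
{"fn": "apply_moves", "kwargs": {
  "rows": [0.0019,0.0041,0.0003,-0.003,0.001,0,-1]
}}

```text
clock: 23.05
tool_pos: [504.7, -182.6, 139.7]
tcp_rot: [[-0.117, 0.993, -0.004], [0.993, 0.117, -0.001], [-0.001, -0.004, -1.0]]
ft_force: [-6.2, -4.5, 4.6]
grip_width: 21.1
```

```bash
cat > fit.py <<'E'
import numpy as np
d=np.loadtxt("log.txt"); d=d[np.unique(d[:,0],return_index=True)[1]]
from scipy.optimize import least_squares
for fb in (None,5.3):
  f=lambda p:(p[0] if fb is None else fb)+6.32*np.maximum(d[:,1]-p[1],0)-d[:,2]
  r=least_squares(f,[5.3,4.4]);print(r.x,"sq",89*(d[-1,1]-r.x[1]),np.std(r.fun))
E
python3 ck.py 2 0.11; python3 fit.py
```

```text
t 23.05 pos [ 504.7 -182.6  139.7] rad 45.02 turned 4.770 Ft(resist) 7.69 Fr -0.56 Fz 4.58 w 21.1 yaw 96.73 z3 [-0.004  -0.0014]
  zerr -0.13
[0.0018, 0.0046, 0.0005]
[0.0013, 0.0048, 0.0003]
  tilt fix wx,wy [-0.0041  0.0009] yaw fix wz 0.0092
[5.45723383 4.38836703] sq 34.00103713795307 0.40317971001304115
[5.3        4.36350104] sq 36.214109854157435 0.41029532706003247
```

Request:
{"fn": "apply_moves", "kwargs": {
  "rows": [0.0017,0.0042,0.0003,-0.003,0.001,0,-1]
}}

```text
clock: 23.15
tool_pos: [506.7, -181.4, 139.6]
tcp_rot: [[-0.118, 0.993, -0.005], [0.993, 0.118, -0.002], [-0.001, -0.005, -1.0]]
ft_force: [-7.2, -3.1, 5.2]
grip_width: 21.1
```

```bash
python3 ck.py 2 0.11; python3 fit.py
```

```text
t 23.15 pos [ 506.7 -181.4  139.6] rad 45.03 turned 4.822 Ft(resist) 7.85 Fr 0.72 Fz 5.16 w 21.1 yaw 96.78 z3 [-0.005  -0.0018]
  zerr -0.11
[0.0016, 0.0047, 0.0004]
[0.0011, 0.0048, 0.0003]
  tilt fix wx,wy [-0.0051  0.0012] yaw fix wz 0.0101
[5.45723383 4.39638326] sq 37.915691254709905 0.3991655549545313
[5.3        4.37150408] sq 40.1299387569887 0.4065974462131547
```

Request:
{"fn": "apply_moves", "kwargs": {
  "rows": [0.0016,0.0043,0.0003,-0.004,0.001,0,-1]
}}

```text
clock: 23.25
tool_pos: [508.7, -180.3, 139.4]
tcp_rot: [[-0.119, 0.993, -0.005], [0.993, 0.119, -0.002], [-0.001, -0.005, -1.0]]
ft_force: [-7.7, -3.9, 5.0]
grip_width: 21.3
```

```bash
python3 ck.py 2 0.11; python3 fit.py
```

```text
t 23.25 pos [ 508.7 -180.3  139.4] rad 45.04 turned 4.874 Ft(resist) 8.58 Fr -0.16 Fz 5.00 w 21.3 yaw 96.83 z3 [-0.0051 -0.002 ]
  zerr -0.1
[0.0013, 0.0048, 0.0004]
[0.0008, 0.0049, 0.0003]
  tilt fix wx,wy [-0.0053  0.0014] yaw fix wz 0.011
[5.45723383 4.39423856] sq 42.6631309595487 0.38865523372171995
[5.3        4.36935921] sq 44.87739310793051 0.39643094027938863
```

Request:
{"fn": "apply_moves", "kwargs": {
  "rows": [0.0013,0.0043,0.0003,-0.004,0.001,0,-1]
}}

```text
clock: 23.35
tool_pos: [510.7, -179.4, 139.2]
tcp_rot: [[-0.12, 0.993, -0.005], [0.993, 0.12, -0.002], [-0.001, -0.006, -1.0]]
ft_force: [-7.5, -3.7, 5.4]
grip_width: 21.3
```

```bash
python3 ck.py 2 0.11; python3 fit.py
```

```text
t 23.35 pos [ 510.7 -179.4  139.2] rad 45.05 turned 4.922 Ft(resist) 8.34 Fr -0.48 Fz 5.36 w 21.3 yaw 96.88 z3 [-0.0054 -0.0021]
  zerr -0.08
[0.0011, 0.0048, 0.0004]
[0.0006, 0.0049, 0.0003]
  tilt fix wx,wy [-0.0057  0.0014] yaw fix wz 0.0119
[5.45723383 4.40230071] sq 46.269090497519635 0.391076624006894
[5.3        4.37742136] sq 48.483352279342675 0.39887931685144246
```

The squeeze is estimated at 46–48 N, so I'll relax and let go.

Request:
{"fn": "apply_moves", "kwargs": {
  "rows": [0,0,0,0,0,0,-1]
}}

```text
clock: 23.45
tool_pos: [510.2, -179.7, 139.5]
tcp_rot: [[-0.12, 0.993, -0.006], [0.993, 0.12, -0.002], [-0.002, -0.007, -1.0]]
ft_force: [1.5, 2.0, -0.6]
grip_width: 21.4
```

```bash
python3 ck.py 1 0.1
```

```text
t 23.45 pos [ 510.2 -179.7  139.5] rad 44.96 turned 4.910 Ft(resist) -2.17 Fr 1.25 Fz -0.56 w 21.4 yaw 96.89 z3 [-0.0063 -0.0024]
  zerr -0.29
[0.0011, 0.0044, 0.0006]
  tilt fix wx,wy [-0.0065  0.0016] yaw fix wz 0.012
```

Request:
{"fn": "apply_moves", "kwargs": {
  "rows": [0,0,0,0,0,0,0.3,0,0,0,0,0,0,0.3,0,0,0,0,0,0,0.3,0,0,0,0,0,0,0.3]
}}

```text
clock: 23.85
tool_pos: [511.2, -180.2, 139.7]
tcp_rot: [[-0.12, 0.993, -0.005], [0.993, 0.12, -0.003], [-0.002, -0.005, -1.0]]
ft_force: [-0.1, 0.5, -0.5]
grip_width: 50.0
```

Request:
{"fn": "apply_moves", "kwargs": {
  "rows": [0,0,-0.02,0,0,0,0.3,0,0,-0.04,0,0,0,0.3,0,0,-0.04,0,0,0,0.3,0,-0.02,-0.02,0,0,0,0.3,0,-0.03,0,0,0,0,0.3,0,0,0,0,0,0,0.3,0,0,0,0,0,0,0.3]
}}

```text
clock: 24.55
tool_pos: [461.9, -186.1, 264.6]
tcp_rot: [[-0.121, 0.993, -0.004], [0.993, 0.121, -0.003], [-0.003, -0.004, -1.0]]
ft_force: [-0.3, -0.3, -0.1]
grip_width: 56.9
```

```bash
python3 st.py; python3 - <<'E'
from h import *
np.set_printoptions(precision=2,suppress=True)
s=monitor.get_state(); im,d=capture("wrist"); P=cloud("wrist",d,s); cv2.imwrite("pics/w6.png",im); np.save("w6.npy",P)
for n,z in [("crank_knob",151.5),("spindle",125)]:
    for r in place_of(n,"wrist")[:1]: print(n,round(r["score"],2),r["uv"],ray("wrist",r["uv"],z,s))
m=(P[...,2]>165)&(P[...,2]<176); m[:, :200]=0; m[:,440:]=0; m[300:]=0
q=P[m]; q=q[(abs(q[:,0]-528)<70)&(abs(q[:,1]+221)<70)]; print("knob top",len(q),np.median(q,0)); c,r=cv2.minEnclosingCircle(q[:,:2].astype(np.float32)); print(c,r); v=np.array(c)-[528.37,-220.83]; print("turned",(np.radians(35.1)-np.arctan2(v[1],v[0]))%(2*np.pi),np.linalg.norm(v))
im,d=capture("side"); cv2.imwrite("pics/side6.png",im)
for c in ["side"]:
  for n in ["tube","nail_brush","tumbler","jar","tray","spring_clamp"]:
    PP=cloud(c,d)
    for r in regions_of(n,c)[:1]: print(n,np.median(PP[r["pixels"]&(d>0)],0))
E
```

```text
t 24.55 clamp x,y 62.0 -42.1 z 264.6 yaw 96.93 tiltrow [-0.0028 -0.0043 -1.    ] F clampxy z 0.28 0.29 -0.1 w 56.9
spindle 0.77 [274.6, 248.4] [ 529.74 -220.19  125.  ]
knob top 292 [ 506.19 -179.87  169.32]
(509.74322509765625, -179.28506469726562) 10.939805030822754
turned 4.903516542504725 45.529533190786935
tube [372.15 -68.88  13.04]
nail_brush [378.21  96.96  27.36]
tumbler [758.43   3.    63.03]
jar [ 743.88 -215.34   41.38]
tray [749.87 203.48   3.45]
spring_clamp [ 772.93 -132.08   10.98]
```

View pics/w6.png

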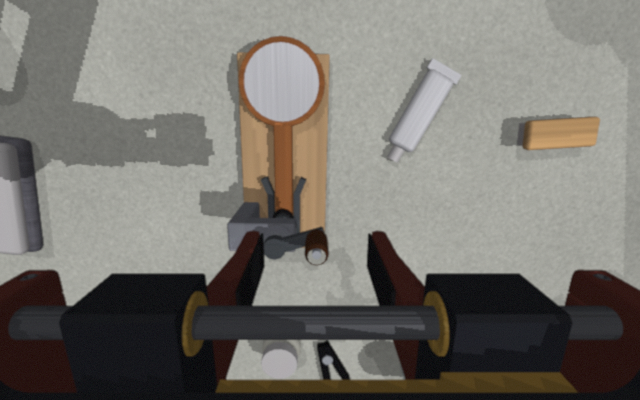

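View pics/side6.png

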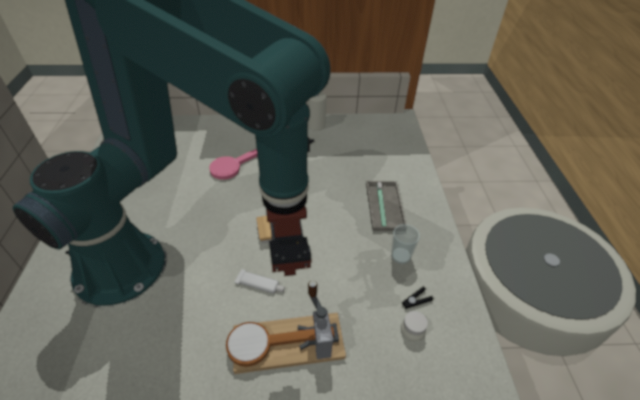

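```bash
python3 - <<'E'
from h import *
im=cv2.imread("pics/w6.png"); P=np.load("w6.npy"); hsv=cv2.cvtColor(im,cv2.COLOR_BGR2HSV)
O=np.array([528,-221.2]); a=np.radians(186.2); X=np.array([np.cos(a),np.sin(a)]);Y=np.array([-X[1],X[0]])
m=np.zeros(im.shape[:2],bool); m[25:215,228:335]=1; m&=(P[...,2]>30)&(P[...,2]<42)&(hsv[...,1]>110)&(hsv[...,0]<20)
q=P[m]; c=(q[:,:2]-O)@np.stack([X,Y],1); print("z",np.median(q[:,2]),"far rim",np.percentile(c[:,0],99.7))
h=c[(c[:,0]>30)&(c[:,0]<110)]; print("handle angle",np.degrees(np.polyfit(h[:,0],h[:,1],1)[0]),"y",h[:,1].mean())
print("frame y",c[c[:,0]>125][:,1].min(),c[c[:,0]>125][:,1].max())
print(order.finish_job(), monitor.get_state()["clock"])
E
```

```text
z 35.451278453113105 far rim 212.59207795446213
handle angle 0.5042495992945178 y -1.4728705099809725
frame y -50.161643119922616 48.43672127708152
the job is handed in; nothing more can be done
the job is handed in; nothing more can be done
```

The mirror is lying face up in the channel with its butt at the stop. The clamp is snugged to about 45 N, and I handed the job in at about 25 s. No verdict was reported.

**Mirror:** I picked up the brown mirror, not the pink look-alike, and slid its handle between the cheeks. I felt the stop at the predicted place, about 5.5 N, and then let go.

**Clamp:** I gripped the knob and wound clockwise 4.9 rad. Resistance was about 5.3 N running free, and the pad met the handle near 4.38 rad. I stopped when the push read about 8.3 N.
- The squeeze is inferred from the push and the crank angle, because there was no direct reading. My estimates span 40 to 48 N, all below 50 but inside the 35 to 65 N band.
- After letting go, the knob had not sprung back (4.90 rad seen in the picture).

**Last checks:**
- **Position:** the handle is within 0.5° of the channel and its top is at z of about 35.5 mm, so it lies flat.
- **Butt at the stop:** the far rim measured 212.6 mm along the board, where fully home should read 215 mm. I put that 2.4 mm down to measurement error, since the stop was felt. It is also within the 5 mm allowed.
- **Bystanders:** the six I re-measured (tray, tube, tumbler, nail brush, spring clamp, jar) were within about 2 mm of where they started. The toothbrush was only seen, still in its tray.

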